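# Clamp the stone and index it to the magnifier

## Robot

A 6-joint arm with a two-finger parallel gripper is mounted at the origin on a cart in front of the work surface, level with it; the furniture and walls round the work are solid. World frame = base frame: x ahead of the robot, y to its left, z up, the work surface at z = 0. Lengths are in m, angles in degrees, forces in N, time in s.
With the tool pointing down it reaches from about 0.275 to 1 m from the base axis. Payload 8.4 kg.
Tool frame: the origin (TCP) lies midway between the tips of the shut fingers; the grasp point (between the pads) lies 19 mm behind it; z points along the fingers, y is the line along which they close (so a half turn about z gives the same grasp; the last joint's range is limited). The gripper opens to 85 mm and grips with 20 to 120 N. Pads are 22 mm wide; open, the fingers measure 114 mm over their backs; the gripper's body (76 mm by 85 mm) begins 54 mm behind the grasp point. The pads swing forward as they close: fully open they stand 13 mm farther back than shut.
Start: joints at [73.201, 20.225, 93.587, -0, 66.188, -0.138], TCP at [0.179, 0.599, 0.198] pointing down, gripper open.
Joint ranges: [-150.9, 150.9], [-52.94, 120.26], [3.33, 152.33], [-74.26, 254.26], [0, 154.13], [-172.89, 172.89]. Speed limits (degrees/s): [127.2, 127.2, 159.86, 180, 180, 180].

## Interface

Orientations are given as [roll, pitch, yaw] about the fixed x, y, z axes, in that order (R = Rz(yaw) Ry(pitch) Rx(roll)).
In Python, from bench import telemetry, optics, bot gives the robot as it stands. The module is installed in compiled form; this text tells all that it offers.
- The arm moves only by the tool step_arm, never from a script. Its argument "series" is a list of rows, each a list of 7 numbers: the opening, from 0 (shut) to 1 (fully open), then the shift along the tool's x, y, z in mm, then the turn, a rotation vector about the tool's x, y, z in degrees. In form: [[jaw, dx, dy, dz, wx, wy, wz], ...]. A call has 1 to 5 rows; each row is the pose to reach, as a shift and turn from the pose commanded when the call began, along the tool's axes at that moment; what a row does not reach only later rows make up. A row lasts 1/12 s, in which the tool goes at most 41.7 mm and 7.16 degrees, less where a joint would pass 70% of its speed; a pose out of reach is approached as far as the arm can. A call with a gripper value outside its range is refused whole. The fingers move at their own pace and stop on an object; "force" is the grip in N (left out, the last holds). Time passes only in rows, so rows that repeat a pose let the fingers close. It gives the time, the measured TCP pose, the force, the opening and the grip force at its end, in the units of the state.
- telemetry.get_obs(): the state, without advancing time (a new reading comes with each control period).
- optics.snapshot(name): name is "scene" or "top" or "wrist"; returns a dict with "image" (480x640x3 uint8, blue, green, red), "intrinsics" (3x3 intrinsics, pixels), "k1" (the pictures are not rectified: a ray, as slopes to the right and down, at radius r is drawn at 1 + k1 r^2 times it, then the intrinsics apply), "view" (4x4, takes a point from world to camera coordinates). Camera axes: x right, y down, z forward; pixel columns grow to the right and rows downward; lengths in m; the calibration is good to about 2 mm. A picture is of the moment at which its call begins. There is no depth.
- bot.sign_off(): hands the job in; it is judged then, once.
The state is a dict: "time_s": time; "joint_positions": joint angles; "joint_velocities": joint speeds; "effort": joint torques, N m; "tcp_pos": TCP position; "tcp_rot": TCP orientation; "wrist_force": force on the tool from outside, world axes, zero at the start; "torque": the same for the moment, N m; "width": opening from 0.0 (shut) to 1.0 (fully open); "grasp_force": force on a finger pad.
Only numpy, scipy, OpenCV 4.12 (cv2) and the standard library are available. Lean on these libraries where they do the work, as an engineer would, in place of code of your own. Each camera call takes 0.05 s, during which the arm holds its last target. There are 200 camera calls.

## Task

Swing the open clamp lever of the rotary specimen table fully shut so that its pad holds down the stone lying in the clip block. Then turn the table a quarter turn until it clicks in with the clamped stone straight in front of the round magnifier (not the white card), leaving the lever shut, the stone in its recess and the other things on the desk where they are.

Things in the scene. Friction and masses are not known exactly. Their poses are not given: they have to be found in the camera images.
- table_base: Fixed round grey base, 250 mm across and 24 mm high, of the rotary specimen table. Origin: centre of its underside on the desk; z up (also the table's turning axis); -x points roughly to the robot (to the loading side), +y to the left.
- lamp_front (a point): Middle of the front lower edge of the black lamp panel that hangs over the table on a steel post from the back of the base: panel 100 mm deep (from this edge toward base +x), 90 mm wide, 16 mm thick, underside 260 mm above the desk. It blocks an upright gripper at the open lever; a tool tilted back about 40 degrees, coming from the front, passes below it.
- index_plate (a joint): Turning angle in rad of the aluminium plate (240 mm across, top face 38 mm above the desk) about the base's z, counter-clockwise from above positive. 0 = clip block at the loading side (-x). It clicks in at 0, +1.571 (block at base -y, the right) and -1.571 (block at base +y, the left); stops at +-1.8. About 3 N at a peg takes it out of a click.
- clip_seat (a point): Middle of the recess floor on the black clip block (block 62 x 56 mm, top 62 mm above the desk), where the stone lies. 68 mm from the table's axis. The recess is 40 x 42 mm inside a rim 6 mm high. Its axes turn with the plate; plate -x points outward along the lever.
- stone: The stone to be clamped: smooth blue tumbled stone, 32 x 36 x 20 mm, loose in the recess of the clip block. Origin: centre of its underside.
- clamp_lever (a joint): Angle in rad of the clamp lever: 0 = fully shut (level, pointing outward from the table's axis over the stone), about 1.65 = open (standing up, leaning slightly back). It stays where it is left (about 1 N at the grip moves it); the rubber pad below it meets the stone at about 0.02.
- lever_hinge (a point): Middle of the lever's hinge pin at the inner end of the clip block, 30 mm from the table's axis and 84 mm above the desk. The pin is level and lies across the lever (plate y).
- lever_grip (a point): Middle of the black plastic grip at the lever's end, 98 mm from the hinge pin. The grip is 34 mm long along the lever, 15 mm wide across it (pinch these flat sides, which face along plate +-y) and 12 mm thick; the lever bar is steel, 10 x 6 mm. Shut, the grip hangs in front of the block, its middle 88 mm above the desk.
- peg_left (a point): Grip point of the left turning peg, an upright steel peg on the plate with a round black cap 16 mm across and 14 mm high, top 90 mm above the desk; this point lies 82 mm above the desk, 100 mm from the table's axis, 70 degrees round the plate from the clip block on its left (+y) side at plate angle 0.
- peg_right (a point): The same on the right (-y) side. The right peg is handy for turning the block to the left, the left peg for turning it to the right.
- magnifier: Round magnifier: upright open black ring, 76 mm across with a glass lens, on a short steel stalk with a round foot 50 mm across, 126 mm high in all, fixed to the desk 190 mm to the left or right of the table's axis. Origin: centre of the foot's underside; its lens looks along its own y, toward the table's axis.
- reflector: White square reflector card, 70 x 70 x 4 mm, on the same stalk and foot, 125 mm high, fixed on the other side of the table. Origin: centre of the foot's underside.
- stone_orange: Bystander: orange tumbled stone, 26 x 30 x 18 mm, on the desk. Origin: centre of its underside.
- stone_red: Bystander: dark red tumbled stone, 26 x 38 x 20 mm, on the desk. Origin: centre of its underside.
- loupe: Bystander: folding loupe, 28 x 72 x 15 mm, on the desk. Origin: centre of its underside.
- palm_stone: Bystander: flat brown and yellow mottled palm stone, 52 x 64 x 21 mm, on the desk. Origin: centre of its underside.

How it is judged:
By the outcome, as a careful person would: the job done as asked, in the order asked, and still so for the second after the job is handed in, with the robot touching nothing.
It also fails if it takes over 54 s, if anything falls off the work surface, if the arm or the gripper's body presses on something with over 40 N, if the wrist force passes 120 N, or if a joint passes its speed limit or range.

## Working session

There is one attempt and no reset: what is moved stays moved. The work goes in short steps, Python scripts to look and compute and a tool call to move; the robot and the scene stay as the last step left them, time stands still between calls to the robot, and variables do not carry over. Pictures are saved under pics/ and viewed, at most 10 in all, crops included, and the job is handed in when it is done.

Besides the shell and the picture viewer there is one more tool, called after ">>>" in YAML: its name, and indented under it one key for each argument. step_arm: Moves the arm, as the interface text tells. Its arguments: {"type":"object","properties":{"series":{"type":"array","items":{"type":"array","items":{"type":"number"}}},"force":{"type":"number"}},"required":["series"]}

```bash
mkdir -p pics; cat > h.py <<'E'
import numpy as np, cv2
from scipy.spatial.transform import Rotation as R
from bench import telemetry, optics, bot
def snap(n,fn=None):
    s=optics.snapshot(n)
    if fn: cv2.imwrite('pics/'+fn+'.png',s['image'])
    return s
def ray(s,u,v):
    K=np.array(s['intrinsics']);k=float(s['k1'])
    d=cv2.undistortPoints(np.array([[[u,v]]],float),K,np.array([k,0,0,0.]))[0,0]
    V=np.array(s['view']);Rm=V[:3,:3];o=-Rm.T@V[:3,3]
    return o,Rm.T@np.array([d[0],d[1],1])
def onz(s,u,v,z):
    o,d=ray(s,u,v);return o+d*(z-o[2])/d[2]
def proj(s,P):
    V=np.array(s['view']);K=np.array(s['intrinsics'])
    p,_=cv2.projectPoints(np.array(P,float).reshape(-1,1,3),cv2.Rodrigues(V[:3,:3])[0],V[:3,3],K,np.array([float(s['k1']),0,0,0]))
    return p[:,0]
E
python3 - <<'E'
from h import *
a=snap('scene','s0');b=snap('top','t0')
for s in(a,b):
    V=np.array(s['view']);print(-V[:3,:3].T@V[:3,3],V[2,:3],s['k1'])
print(telemetry.get_obs())
E
```

```text
[-0.07441382  0.38016394  0.59114756] [ 0.79152656 -0.38151244 -0.4774243 ] -0.07536222952559388
[0.48150903 0.028834   1.03676646] [ 0.12556122 -0.00758881 -0.99205685] 0.011852503797952281
{'time_s': 0.1, 'joint_positions': array([ 7.32006520e+01,  2.02596184e+01,  9.36221916e+01, -3.56016445e-04,
        6.61901503e+01, -1.37759990e-01]), 'joint_velocities': array([-0.01205596, -0.09936615, -0.06779168, -0.03672313, -0.01299414,
       -0.00405243]), 'effort': array([ 2.85471906e-04, -6.06361914e+01, -3.42817461e+01,  7.94389348e-05,
        3.97781376e-03,  1.78574237e-05]), 'tcp_pos': array([0.17907185, 0.59832151, 0.1977444 ]), 'tcp_rot': array([-1.79928039e+02,  1.52515813e-04,  1.63338556e+02]), 'wrist_force': array([-0.14102189, -0.44472745, -0.3090545 ]), 'torque': array([0.01858418, 0.03446527, 0.00032774]), 'grasp_force': 0.0, 'width': 0.9999228445738274}
```

View pics/s0.png

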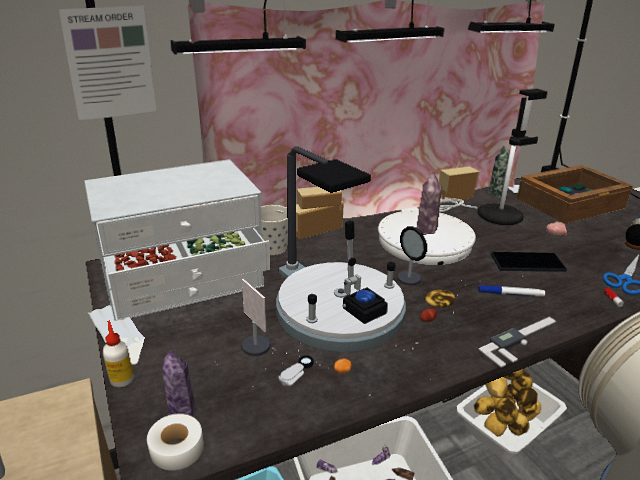

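View pics/t0.png

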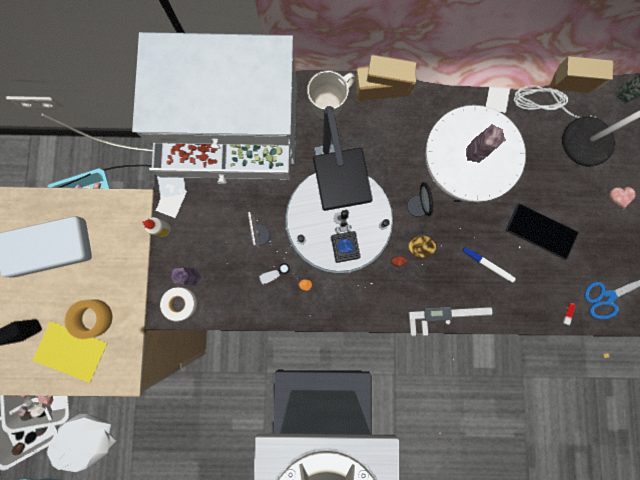

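The magnifier is on the right (foot near 417,207 in top) and the card on the left (262,234), so the plate must turn +90° using the left peg. I'll take an enlarged look for precise pixels.

```bash
python3 - <<'E'
from h import *
t=cv2.imread('pics/t0.png')[170:290,280:400];s=cv2.imread('pics/s0.png')[215:335,270:410]
f=lambda i,k:cv2.resize(i,None,fx=k,fy=k,interpolation=cv2.INTER_CUBIC)
a=f(t,3.3);b=f(s[:, :120],3.3)
cv2.imwrite('pics/c0.png',np.hstack([a,b]))
S=snap('top')
im=S['image'];hsv=cv2.cvtColor(im,cv2.COLOR_BGR2HSV)
m=cv2.inRange(hsv,(0,0,150),(180,50,255));m2=np.zeros_like(m);m2[150:285,280:400]=m[150:285,280:400]
c=max(cv2.findContours(m2,0,2)[0],key=cv2.contourArea)
h=cv2.convexHull(c)[:,0]
P=np.array([onz(S,u,v,.038)[:2] for u,v in h])
from scipy.optimize import least_squares
r=least_squares(lambda q:np.hypot(*(P-q[:2]).T)-q[2],[.55,.03,.12],loss='soft_l1',f_scale=.001)
print(r.x,np.abs(r.fun).max())
b=cv2.inRange(hsv,(100,120,60),(125,255,255));b[:,:320]=0;b[:,370:]=0;b[:225]=0;b[265:]=0
M=cv2.moments(b,True);print('stone',M['m10']/M['m00'],M['m01']/M['m00'],onz(S,M['m10']/M['m00'],M['m01']/M['m00'],.07))
E
```

```text
[ 0.63650721 -0.02105149  0.12055281] 0.0019983183823842066
stone 345.03932584269666 245.56741573033707 [ 0.57156348 -0.03347595  0.07      ]
```

View pics/c0.png

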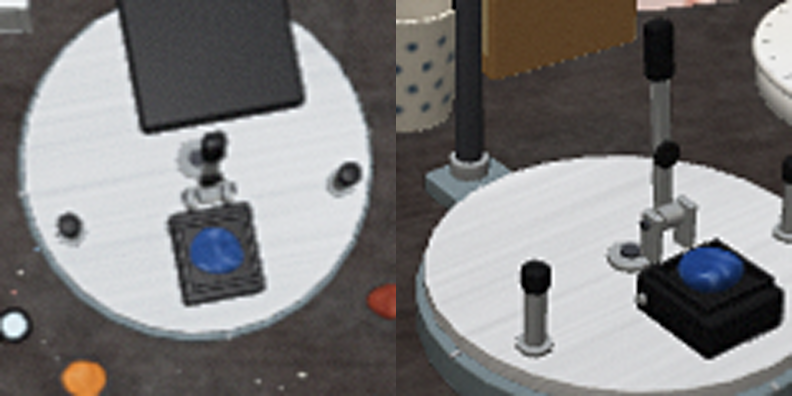

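```bash
python3 - <<'E'
from h import *
S=snap('top');C=snap('scene')
L=onz(S,300.6,237.5,.09);Rr=onz(S,385.8,222.3,.09)
print('pegs',L,Rr,np.linalg.norm(L-Rr))
def tri(p,q):
    o1,d1=ray(S,*p);o2,d2=ray(C,*q);d1/=np.linalg.norm(d1);d2/=np.linalg.norm(d2)
    t=np.linalg.lstsq(np.c_[d1,-d2],o2-o1,rcond=None)[0]
    a=o1+d1*t[0];b=o2+d2*t[1];return (a+b)/2,np.linalg.norm(a-b)
print('Ltri',tri((300.6,238),(312.1,297)))
ax=np.array([.6365,-.0211])
d=L-Rr;yaw=np.arctan2(-d[0],d[1]);print('yaw pegs',np.degrees(yaw))
m=(L+Rr)[:2]/2;e=m-ax;print('mid',m,np.linalg.norm(e),np.degrees(np.arctan2(-e[1],-e[0])))
e=np.array([.5716,-.0335])-ax;print('stone',np.linalg.norm(e),np.degrees(np.arctan2(-e[1],-e[0])))
y=yaw;X=np.array([np.cos(y),np.sin(y)])
for ang in(1.5,1.6,1.65,1.7):
    # lever: hinge at -30mm along X, z .084 ; dir outwards -X at 0
    r=.098
    p=ax-X*.03-X*r*np.cos(ang);P=[*p,.084+r*np.sin(ang)]
    print(ang,np.round(P,4),proj(S,P),proj(C,P))
l=onz(S,*(np.array([225,117])/3.3+[280,170]),.26);print('lamp',l)
print('mag',onz(S,417,207,0),'refl',onz(S,262,236,0))
for n,p in dict(or_=(305,285),red=(399,261),loupe=(274,274)).items():print(n,onz(S,*p,.01))
E
```

```text
pegs [0.58564873 0.06359983 0.09      ] [ 0.62160992 -0.12006039  0.09      ] 0.18714776158620172
Ltri (array([0.58477366, 0.06354428, 0.08743925]), np.float64(0.00029227703215927884))
yaw pegs 11.078515618990775
mid [ 0.60362933 -0.02823028] 0.033635131737550075 12.238943226543178
stone 0.06607397369615357 10.816748571073658
1.5 [ 0.6003 -0.0282  0.1818] [[346.17390683 225.62107142]] [[357.10127598 234.58183236]]
1.6 [ 0.6099 -0.0263  0.182 ] [[345.25352499 220.71874285]] [[353.4286792  232.32845753]]
1.65 [ 0.6147 -0.0254  0.1817] [[344.78245887 218.30279652]] [[351.60421361 231.4028838 ]]
1.7 [ 0.6195 -0.0244  0.1812] [[344.30625143 215.92099256]] [[349.79447326 230.61294068]]
lamp [ 0.62574504 -0.02629819  0.26      ]
mag [ 0.67292251 -0.20871202  0.        ] refl [0.59768996 0.15781412 0.        ]
or_ [0.48463086 0.05419798 0.01      ]
red [ 0.54313181 -0.16293318  0.01      ]
loupe [0.50878586 0.12617652 0.01      ]
```

Top view: left peg cap (300.6,237.9), right (385.8,222.7), grip (344.5,212.4), lamp edge centre (348,205). Scene view: grip at about (350,229.5), left cap (312,297). The two views agree on table yaw ≈ 11°, axis (0.6365, −0.0211).

```bash
cat >> h.py <<'E'
AX=np.array([.6365,-.0211,0]);YAW=11.1
_c,_s=np.cos(np.radians(YAW)),np.sin(np.radians(YAW))
X=np.array([_c,_s,0]);Y=np.array([-_s,_c,0]);Z=np.array([0,0,1.])
def rot(tilt,yaw=YAW):
    # tool z tilted forward by tilt from down, tool y level
    c,s=np.cos(np.radians(yaw)),np.sin(np.radians(yaw));x=np.array([c,s,0]);y=np.array([-s,c,0])
    t=np.radians(tilt);z=np.sin(t)*x-np.cos(t)*Z
    return R.from_matrix(np.c_[np.cross(y,z),y,z])
def grip(a,r=.098): return AX-X*(.03+r*np.cos(a))+Z*(.084+r*np.sin(a))
def cur():
    o=telemetry.get_obs();return o['tcp_pos'],R.from_euler('xyz',o['tcp_rot'],degrees=True)
def plan(way,start=None):
    # way: list of (grasp-point pos, Rot, n); rows relative to start pose
    p,q=start or cur()
    for (g,r,dd) in way:
        t=g+r.apply([0,0,dd]);print(np.round(q.inv().apply(t-p)*1000,1),np.round((q.inv()*r).as_rotvec(degrees=True),1),'tcp',np.round(t,3))
    return 
E
python3 - <<'E'
from h import *
r=rot(45);G=grip(1.66,.094)
W=G-r.apply([0,0,.11]);print(G)
plan([(W,r,.019),(G,r,.019)])
plan([(G,r,.019)],(W+r.apply([0,0,.019]),r))
E
```

```text
[ 0.61527859 -0.02526347  0.17762626]
[-539.8 -502.6  -43.6] [-10.9 -44.1 -26.3] tcp [ 0.552 -0.038  0.242]
[-608.6 -466.3   34.1] [-10.9 -44.1 -26.3] tcp [ 0.628 -0.023  0.164]
[ -0.  -0. 110.] [0. 0. 0.] tcp [ 0.628 -0.023  0.164]
```

>>> step_arm:
  series:
    - [0.7,-540,-503,-44,-10.9,-44.1,-26.3]
    - [0.7,-540,-503,-44,-10.9,-44.1,-26.3]
    - [0.7,-540,-503,-44,-10.9,-44.1,-26.3]
    - [0.7,-540,-503,-44,-10.9,-44.1,-26.3]
    - [0.7,-540,-503,-44,-10.9,-44.1,-26.3]
  force: 25

```text
time_s: 0.67
tcp_pos: [0.2849, 0.4188, 0.2116]
tcp_rot: [177.1, 31.0, -178.8]
wrist_force: [1.5, -1.2, 0.2]
width: 0.7
grasp_force: 0.0
```

```bash
cat > w1.py <<'E'
from h import *
r=rot(45);G=grip(1.66,.094)
W=G-r.apply([0,0,.11]);plan([(W,r,.019)]);o=telemetry.get_obs();print(o['tcp_pos'],o['time_s'])
E
python3 w1.py
```

```text
[-236.6 -466.6   83.4] [ -3.3 -13.7  -8.2] tcp [ 0.552 -0.038  0.242]
[0.28489488 0.4188166  0.2115773 ] 0.6667
```

>>> step_arm:
  series:
    - [0.7,-237,-467,83,-3.3,-13.7,-8.2]
    - [0.7,-237,-467,83,-3.3,-13.7,-8.2]
    - [0.7,-237,-467,83,-3.3,-13.7,-8.2]
    - [0.7,-237,-467,83,-3.3,-13.7,-8.2]
    - [0.7,-237,-467,83,-3.3,-13.7,-8.2]

```text
time_s: 1.08
tcp_pos: [0.3839, 0.2449, 0.2214]
tcp_rot: [-179.9, 44.6, -168.8]
wrist_force: [1.6, 1.0, -0.5]
width: 0.701
grasp_force: 0.0
```

```bash
python3 w1.py
```

```text
[ -93.  -309.7   63.7] [-0.1 -0.4  0. ] tcp [ 0.552 -0.038  0.242]
[0.38387119 0.24493426 0.22136247] 1.0833
```

>>> step_arm:
  series:
    - [0.7,-93,-310,64,0,-0.4,0]
    - [0.7,-93,-310,64,0,-0.4,0]
    - [0.7,-93,-310,64,0,-0.4,0]
    - [0.7,-93,-310,64,0,-0.4,0]
    - [0.7,-93,-310,64,0,-0.4,0]

```text
time_s: 1.5
tcp_pos: [0.4472, 0.1368, 0.2241]
tcp_rot: [179.8, 44.2, -169.1]
wrist_force: [0.3, 0.2, -1.1]
width: 0.703
grasp_force: 0.0
```

```bash
python3 w1.py
```

```text
[ -62.7 -191.2   35.5] [ 0.  -0.8 -0.2] tcp [ 0.552 -0.038  0.242]
[0.44724018 0.13677154 0.22409933] 1.5
```

>>> step_arm:
  series:
    - [0.7,-63,-191,36,0,-0.8,0]
    - [0.7,-63,-191,36,0,-0.8,0]
    - [0.7,-63,-191,36,0,-0.8,0]
    - [0.7,-63,-191,36,0,-0.8,0]
    - [0.7,-63,-191,36,0,-0.8,0]

```text
time_s: 1.92
tcp_pos: [0.4605, 0.1058, 0.2168]
tcp_rot: [178.9, 43.1, -168.9]
wrist_force: [-0.7, -0.0, -0.2]
width: 0.698
grasp_force: 0.0
```

```bash
python3 w1.py
```

```text
[ -62.7 -158.8   21.2] [ 1.1 -1.9 -0. ] tcp [ 0.552 -0.038  0.242]
[0.46054553 0.10584555 0.21679609] 1.9167
```

```bash
python3 -c "
from h import *
o=telemetry.get_obs();print(o['joint_positions'],o['joint_velocities'])"
```

```text
[ 12.89378005 -13.49957399 142.30867517  -1.18328877   8.08892952
 -87.500199  ] [ -22.49992966    3.56682664   -1.00606238  109.96748567   -4.61242498
 -125.04954024]
```

```bash
cat > w1.py <<'E'
from h import *
r=rot(30);G=grip(1.66,.088)
W=G-r.apply([0,0,.11]);plan([(W,r,.019),(G,r,.019)]);o=telemetry.get_obs();print(o['tcp_pos'],o['time_s'],o['joint_positions'])
E
python3 w1.py
```

```text
[ -81.9 -159.    27.5] [ 1.1 13.1  0.1] tcp [ 0.57  -0.034  0.25 ]
[ -57.  -160.9  134.6] [ 1.1 13.1  0.1] tcp [ 0.624 -0.024  0.155]
[0.46054553 0.10584555 0.21679609] 1.9167 [ 12.89378005 -13.49957399 142.30867517  -1.18328877   8.08892952
 -87.500199  ]
```

>>> step_arm:
  series:
    - [0.7,0,0,0,1,7,0]
    - [0.7,0,0,0,1.1,13.1,0]
    - [0.7,-25,-50,8,1.1,13.1,0]
    - [0.7,-45,-90,15,1.1,13.1,0]
    - [0.7,-62,-122,21,1.1,13.1,0]

```text
time_s: 2.33
tcp_pos: [0.5309, 0.0163, 0.2387]
tcp_rot: [-179.9, 30.1, -168.6]
wrist_force: [0.4, 1.2, 0.2]
width: 0.698
grasp_force: 0.0
```

```bash
python3 w1.py
```

```text
[-30.5 -57.2   4.2] [0.1 0.1 0.3] tcp [ 0.57  -0.034  0.25 ]
[-30.4 -57.3 114.2] [0.1 0.1 0.3] tcp [ 0.624 -0.024  0.155]
[0.53093982 0.01629027 0.2387189 ] 2.3333 [  -3.60201804   -5.38488882  125.09098604   14.04897709   31.85051714
 -115.08499544]
```

>>> step_arm:
  series:
    - [0.7,-16,-30,2,0,0,0]
    - [0.7,-30,-57,4,0,0,0]
    - [0.7,-30,-57,4,0,0,0]

```text
time_s: 2.58
tcp_pos: [0.5726, -0.0381, 0.2516]
tcp_rot: [-179.7, 30.2, -168.9]
wrist_force: [0.3, 0.1, 0.2]
width: 0.698
grasp_force: 0.0
```

```bash
python3 w1.py; python3 - <<'E'
from h import *
w=snap('wrist')['image'];s=snap('scene')['image'][130:370,230:470]
cv2.imwrite('pics/m1.png',np.hstack([cv2.resize(w,(440,330)),cv2.resize(s,(330,330))]))
E
```

```text
[2.  4.4 0.1] [-0.2  0.2  0. ] tcp [ 0.57  -0.034  0.25 ]
[  2.4   4.9 110.1] [-0.2  0.2  0. ] tcp [ 0.624 -0.024  0.155]
[ 0.57256737 -0.03813935  0.25158578] 2.5833 [ -10.89559415   -1.40185911  119.68428038   18.87880736   34.75115346
 -124.94783472]
```

View pics/m1.png

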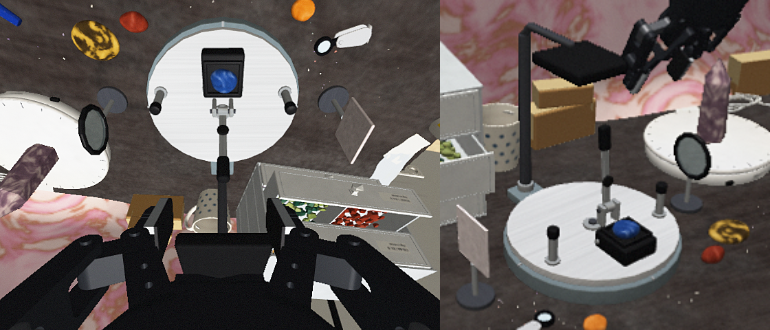

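Wrist view: lever grip (223,170 in the panel) is centred between the fingers (~165 and ~278); lamp is clear behind. I advance along the tool axis.

>>> step_arm:
  series:
    - [0.7,1,2,20,0,0,0]
    - [0.7,2,4,40,0,0,0]
    - [0.7,2,4,60,0,0,0]
    - [0.7,2,4,75,0,0,0]
    - [0.7,2,4,80,0,0,0]

```text
time_s: 3.1
tcp_pos: [0.6037, -0.0211, 0.1765]
tcp_rot: [-180.0, 29.8, -168.7]
wrist_force: [-1.3, 1.0, 0.7]
width: 0.702
grasp_force: 0.0
```

```bash
python3 w1.py; python3 - <<'E'
from h import *
w=snap('wrist')['image'];s=snap('scene')['image'][130:370,230:470]
cv2.imwrite('pics/m2.png',np.hstack([cv2.resize(w,(440,330)),cv2.resize(s,(330,330))]))
E
```

```text
[ -5.9  -6.2 -81.8] [ 0.1 -0.2  0.2] tcp [ 0.57  -0.034  0.25 ]
[-6.3 -6.4 28.2] [ 0.1 -0.2  0.2] tcp [ 0.624 -0.024  0.155]
[ 0.60371808 -0.02105917  0.17654548] 3.1 [  -7.98233349    7.6207622   121.04304971   23.03407815   24.73018885
 -128.00986195]
```

View pics/m2.png

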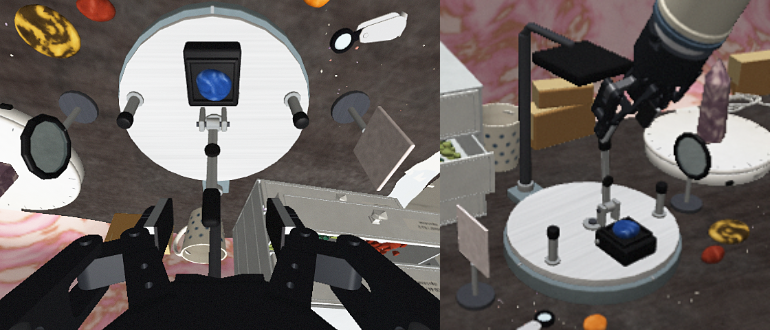

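>>> step_arm:
  series:
    - [0.7,-3,-4,2,0,0,0]
    - [0.7,-6,-6,10,0,0,0]
    - [0.7,-6,-6,18,0,0,0]
    - [0.7,-6,-6,18,0,0,0]

```text
time_s: 3.53
tcp_pos: [0.6208, -0.026, 0.1659]
tcp_rot: [-179.9, 30.0, -168.8]
wrist_force: [-0.3, 0.5, -0.2]
width: 0.7
grasp_force: 0.0
```

```bash
python3 w1.py
```

```text
[  2.2   1.8 -98.9] [-0.  -0.   0.1] tcp [ 0.57  -0.034  0.25 ]
[ 2.2  1.8 11.1] [-0.  -0.   0.1] tcp [ 0.624 -0.024  0.155]
[ 0.62083413 -0.02603517  0.16587865] 3.5333 [  -8.26162317   10.08574919  119.82863285   24.49033109   23.44347491
 -129.72091922]
```

>>> step_arm:
  series:
    - [0.7,1,1,6,0,0,0]
    - [0.7,2,2,11,0,0,0]
    - [0.7,2,2,11,0,0,0]
    - [0.7,2,2,11,0,0,0]

```text
time_s: 3.87
tcp_pos: [0.6233, -0.0231, 0.1554]
tcp_rot: [-179.9, 29.9, -168.8]
wrist_force: [-0.6, -0.4, 0.5]
width: 0.697
grasp_force: 0.0
```

```bash
python3 w1.py; python3 - <<'E'
from h import *
w=snap('wrist')['image'];s=snap('scene')['image'][180:300,310:430]
cv2.imwrite('pics/m3.png',np.hstack([cv2.resize(w,(440,330)),cv2.resize(s,(330,330))]))
E
```

```text
[  -0.3   -0.6 -109.5] [-0.  -0.1  0.1] tcp [ 0.57  -0.034  0.25 ]
[-0.5 -0.6  0.5] [-0.  -0.1  0.1] tcp [ 0.624 -0.024  0.155]
[ 0.62332833 -0.02305155  0.15540363] 3.8667 [  -7.84448547   11.24310122  120.06430598   25.45567673   22.10085059
 -130.49558301]
```

View pics/m3.png

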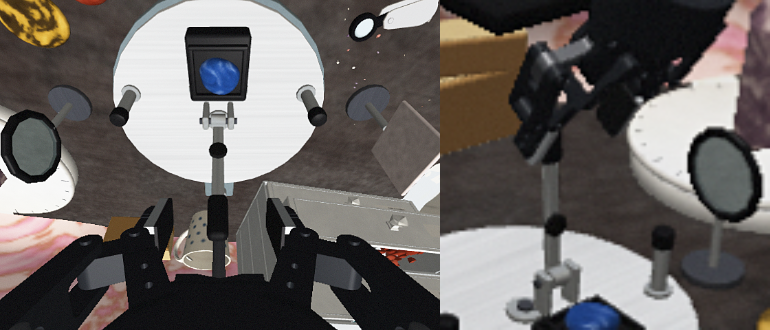

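Grip (217,215) is between the fingers and centred. Closing.

>>> step_arm:
  series:
    - [0,0,0,0,0,0,0]
    - [0,0,0,0,0,0,0]
    - [0,0,0,0,0,0,0]
    - [0,0,0,0,0,0,0]
    - [0,0,0,0,0,0,0]
  force: 22

```text
time_s: 4.38
tcp_pos: [0.6237, -0.0233, 0.1561]
tcp_rot: [-179.9, 30.0, -168.8]
wrist_force: [0.5, -0.3, 0.2]
width: 0.006
grasp_force: 0.0
```

>>> step_arm:
  series:
    - [0,0,0,0,0,0,0]
    - [0,0,0,0,0,0,0]
    - [0,0,0,0,0,0,0]

```text
time_s: 4.63
tcp_pos: [0.6237, -0.0232, 0.156]
tcp_rot: [-179.9, 30.0, -168.8]
wrist_force: [1.0, -0.2, 1.5]
width: -0.004
grasp_force: 0.0
```

```bash
cat > arc.py <<'E'
from h import *
import sys
# arc rows: lever angle a from current to shut, radius rr, tilt per angle
rr=float(sys.argv[1]);A=[float(x) for x in sys.argv[2].split(',')]
p,q=cur();o=telemetry.get_obs()
g=p-q.apply([0,0,.019]);h=AX-X*.03+Z*.084;d=g-h
print('now ang',np.arctan2(d[2],-d@X),'r',np.hypot(d[2],d@X),'lat',d@Y,'t',o['time_s'],'F',o['wrist_force'],'w',o['width'],'j',np.round(o['joint_positions'],1))
tilt=lambda a:5+25*min(a,1.6)/1.6
plan([(grip(a,rr),rot(tilt(a)),.019) for a in A])
E
python3 arc.py .088 1.5,1.4,1.3,1.2,1.1
```

```text
now ang 1.6554059320545107 r 0.08875322196209427 lat 0.00041237423055061166 t 4.6333 F [ 0.96006171 -0.15390954  1.54429967] w -0.004205686392648387 j [  -7.9   11.2  120.    25.5   22.1 -130.5]
[12.7 -0.4 -6.3] [-0.   1.5  0.1] tcp [ 0.61  -0.026  0.155]
[21.3 -0.4 -9.8] [-0.   3.1  0.1] tcp [ 0.601 -0.028  0.154]
[ 30.3  -0.3 -12.4] [-0.   4.7  0.1] tcp [ 0.592 -0.03   0.152]
[ 39.4  -0.3 -14.2] [-0.   6.2  0.1] tcp [ 0.583 -0.032  0.149]
[ 48.7  -0.3 -15.2] [-0.   7.8  0.1] tcp [ 0.575 -0.033  0.145]
```

```bash
python3 - <<'E'
from h import *
w=snap('wrist')['image'];s=snap('scene')['image'][170:290,310:430]
cv2.imwrite('pics/m4.png',np.hstack([cv2.resize(w,(440,330)),cv2.resize(s,(330,330))]))
E
```

```text
(no output)
```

View pics/m4.png

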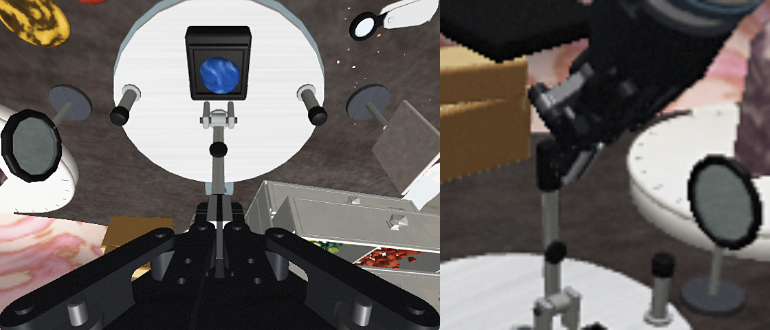

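```bash
python3 - <<'E'
from h import *
W=snap('wrist');C=snap('scene');T=snap('top')
p,q=cur()
f=440/640
for n,P in dict(tcp=p,grasp=p-q.apply([0,0,.019]),hinge=grip(0,0),bot=grip(1.65,.081),top=grip(1.65,.115),top7=grip(1.75,.115)).items():
    s=proj(C,P)[0];print(n,np.round(P,3),'wristpanel',np.round(proj(W,P)[0]*f),'scenepanel',np.round((s-[310,170])*2.75+[440,0]),'scene',np.round(s,1))
def tri(s1,p,s2,q):
    o1,d1=ray(s1,*p);o2,d2=ray(s2,*q);d1/=np.linalg.norm(d1);d2/=np.linalg.norm(d2)
    t=np.linalg.lstsq(np.c_[d1,-d2],o2-o1,rcond=None)[0];a=o1+d1*t[0];b=o2+d2*t[1];return (a+b)/2,np.linalg.norm(a-b)
print('top',tri(W,(316,345),C,(350,221)),'bot',tri(W,(316,284),C,(350,238)))
c0=np.array([660-396,48])/3.3+[270,215];print(c0)
print('top/scene',tri(T,(344.5,211.5),C,(350,222)))
V=np.array(W['view']);print('cam in tool',q.inv().apply(-V[:3,:3].T@V[:3,3]-p))
E
```

```text
tcp [ 0.624 -0.023  0.156] wristpanel [220. 189.] scenepanel [543. 199.] scene [347.4 242.4]
grasp [ 0.614 -0.025  0.172] wristpanel [220. 199.] scenepanel [553. 182.] scene [351.3 236.2]
hinge [ 0.607 -0.027  0.084] wristpanel [219. 119.] scenepanel [555. 304.] scene [351.7 280.6]
bot [ 0.613 -0.026  0.165] wristpanel [219. 190.] scenepanel [554. 193.] scene [351.6 240.3]
top [ 0.616 -0.025  0.199] wristpanel [219. 234.] scenepanel [554. 144.] scene [351.6 222.4]
top7 [ 0.627 -0.023  0.197] wristpanel [219. 240.] scenepanel [543. 140.] scene [347.3 220.8]
top (array([ 0.6217598 , -0.02523308,  0.1983705 ]), np.float64(0.0006182442236983295)) bot (array([ 0.61946161, -0.02587384,  0.16579307]), np.float64(0.0008290801648234242))
[350.         229.54545455]
top/scene (array([ 0.62492324, -0.02523725,  0.19550871]), np.float64(0.0032464843464525177))
cam in tool [ 0.07056876 -0.00027497 -0.17525227]
```

```bash
python3 - <<'E'
from h import *
w=snap('wrist')['image'][230:410,220:420];s=snap('scene')['image'][200:270,320:390]
g=lambda i:(255*(i/255.)**.45).astype(np.uint8)
cv2.imwrite('pics/m5.png',np.hstack([cv2.resize(g(w),(440,396),interpolation=2),cv2.resize(g(s),(360,396),interpolation=2)]))
E
```

```text
(no output)
```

View pics/m5.png

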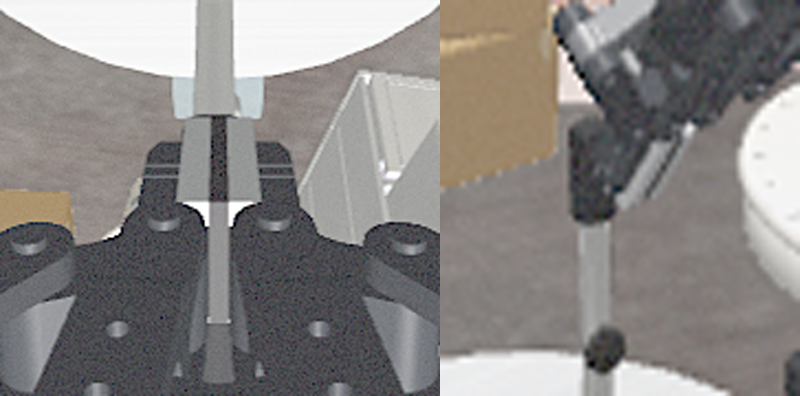

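The zoom shows the pads closed just robot-side of the grip (fingertips at scene ≈(354,236), grip at ≈(350,221–239)), i.e. the pads stand a bit short and in front. I'll reopen, tilt a little more, and go further forward.

```bash
python3 - <<'E'
from h import *
r=rot(35);plan([(grip(1.72,.088),r,.027),(grip(1.72,.088),r,.019)])
E
```

```text
[-6.5 -0.4 11.9] [-0.  -5.   0.1] tcp [ 0.635 -0.021  0.149]
[-5.8 -0.4  3.9] [-0.  -5.   0.1] tcp [ 0.631 -0.022  0.155]
```

>>> step_arm:
  series:
    - [0.5,0,0,0,0,0,0]
    - [0.5,0,0,0,0,0,0]
    - [0.5,0,0,0,0,0,0]
    - [0.5,0,0,0,0,0,0]

```text
time_s: 5.32
tcp_pos: [0.6236, -0.0232, 0.156]
tcp_rot: [-179.9, 30.0, -168.8]
wrist_force: [-0.5, -0.3, -0.8]
width: 0.495
grasp_force: 0.0
```

>>> step_arm:
  series:
    - [0.5,-1,0,1,0,-2,0]
    - [0.5,-3,0,3,0,-5,0]
    - [0.5,-5,0,7,0,-5,0]
    - [0.5,-6.5,0,12,0,-5,0]
    - [0.5,-6.5,0,12,0,-5,0]

```text
time_s: 5.73
tcp_pos: [0.6354, -0.021, 0.1483]
tcp_rot: [-179.9, 34.9, -168.8]
wrist_force: [0.5, -0.7, -0.1]
width: 0.499
grasp_force: 0.0
```

>>> step_arm:
  series:
    - [0,0,0,0,0,0,0]
    - [0,0,0,0,0,0,0]
    - [0,0,0,0,0,0,0]
    - [0,0,0,0,0,0,0]
    - [0,0,0,0,0,0,0]

```text
time_s: 6.15
tcp_pos: [0.6356, -0.0215, 0.1493]
tcp_rot: [-179.8, 35.0, -168.7]
wrist_force: [1.6, -3.1, -1.8]
width: 0.162
grasp_force: 23.7
```

```bash
python3 arc.py .088 1.5,1.4
```

```text
now ang 1.7912107207914172 r 0.08283079479014488 lat -0.00020132658660473608 t 6.15 F [ 1.62690602 -3.1316355  -1.8437404 ] w 0.1621315420867293 j [  -8.6   12.4  122.8   44.8   15.8 -150.1]
[ 18.1   0.2 -19.8] [-0.1  6.6  0.1] tcp [ 0.61  -0.026  0.155]
[ 26.4   0.3 -24. ] [-0.1  8.1  0.1] tcp [ 0.601 -0.028  0.154]
```

Gripped (width 0.16 ≈ 14 mm, 24 N). Now swinging it down the arc.

```bash
sed -i 's/\.019\]/.027]/; s/,\.019)/,.027)/; s/^tilt=.*/tilt=lambda a:np.interp(a,[0,.4,1.2,1.7],[5,5,18,35])/' arc.py; python3 arc.py .088 1.62,1.52,1.42,1.32,1.22
```

```text
now ang 1.7242957892888358 r 0.08841820910681374 lat -0.00018903182444050988 t 6.15 F [ 1.62690602 -3.1316355  -1.8437404 ] w 0.1621315420867293 j [  -8.6   12.4  122.8   44.8   15.8 -150.1]
[ 8.5  0.2 -5.7] [-0.1  2.7  0.1] tcp [ 0.625 -0.023  0.149]
[ 17.3   0.3 -10.9] [-0.1  6.1  0.1] tcp [ 0.615 -0.025  0.148]
[ 26.6   0.3 -15.4] [-0.1  9.5  0.1] tcp [ 0.605 -0.027  0.147]
[ 36.2   0.3 -19.2] [-0.1 12.9  0.1] tcp [ 0.596 -0.029  0.144]
[ 46.2   0.3 -22.3] [-0.1 16.3  0.1] tcp [ 0.586 -0.031  0.141]
```

>>> step_arm:
  series:
    - [0,8.5,0,-5.7,0,2.7,0]
    - [0,17.3,0,-10.9,0,6.1,0]
    - [0,26.6,0,-15.4,0,9.5,0]
    - [0,36.2,0,-19.2,0,12.9,0]
    - [0,46.2,0,-22.3,0,16.3,0]

```text
time_s: 6.57
tcp_pos: [0.5858, -0.0314, 0.1419]
tcp_rot: [-179.8, 18.6, -168.8]
wrist_force: [0.8, 2.8, 3.6]
width: 0.158
grasp_force: 21.4
```

```bash
python3 arc.py .088 1.12,1.02,.92,.82,.72
```

```text
now ang 1.2223957148030211 r 0.08877153818452652 lat -0.00024196164261670264 t 6.5667 F [0.77609223 2.82365016 3.6241241 ] w 0.1575159488114245 j [  -6.7   12.1  116.1    9.7   34.3 -115. ]
[9.9 0.3 1.4] [-0.2  1.9  0.1] tcp [ 0.577 -0.033  0.137]
[19.3  0.4  2.9] [-0.2  3.5  0.1] tcp [ 0.569 -0.034  0.133]
[28.5  0.4  5.3] [-0.2  5.2  0.1] tcp [ 0.561 -0.036  0.128]
[37.5  0.4  8.4] [-0.2  6.8  0.1] tcp [ 0.554 -0.037  0.122]
[46.   0.4 12.3] [-0.2  8.4  0.1] tcp [ 0.547 -0.039  0.115]
```

>>> step_arm:
  series:
    - [0,9.9,0,1.4,0,1.9,0]
    - [0,19.3,0,2.9,0,3.5,0]
    - [0,28.5,0,5.3,0,5.2,0]
    - [0,37.5,0,8.4,0,6.8,0]
    - [0,46,0,12.3,0,8.4,0]

```text
time_s: 6.98
tcp_pos: [0.5453, -0.0386, 0.1135]
tcp_rot: [-179.9, 10.1, -168.8]
wrist_force: [-0.1, -1.1, -0.2]
width: 0.002
grasp_force: 0.0
```

```bash
python3 arc.py .088 .62,.52,.42,.32,.22
```

```text
now ang 0.6930761516841726 r 0.087839489159551 lat 0.00041022645459975506 t 6.9833 F [-0.07209918 -1.09137196 -0.19600034] w 0.0021248520270912797 j [  -6.2   14.3  115.4    4.5   40.7 -110.6]
[ 5.6 -0.4  4.2] [-0.1  1.5  0.1] tcp [ 0.541 -0.04   0.108]
[12.3 -0.3 10.6] [-0.1  3.1  0.1] tcp [ 0.535 -0.041  0.101]
[18.4 -0.3 17.6] [-0.1  4.8  0.1] tcp [ 0.531 -0.042  0.093]
[23.1 -0.3 25.1] [-0.1  5.1  0.1] tcp [ 0.527 -0.043  0.085]
[26.9 -0.3 33. ] [-0.1  5.1  0.1] tcp [ 0.525 -0.043  0.076]
```

The grip slipped out part way; checking where the lever is now.

```bash
python3 - <<'E'
from h import *
w=snap('wrist')['image'];s=snap('scene')['image'][190:310,310:430]
g=lambda i:(255*(i/255.)**.6).astype(np.uint8)
cv2.imwrite('pics/m6.png',np.hstack([cv2.resize(g(w),(440,330)),cv2.resize(g(s),(330,330),interpolation=2)]))
C=snap('scene');W=snap('wrist')
p,q=cur()
print('tcp',(proj(C,p)-[310,190])*2.75+[440,0],proj(W,p)*.6875)
for a in(.7,.9,1.1,1.3):print(a,[np.round((proj(C,grip(a,r))-[310,190])*2.75+[440,0]) for r in (.081,.115)],[np.round(proj(W,grip(a,r))*.6875) for r in (.081,.115)])
E
```

```text
tcp [[620.58958447 252.99517935]] [[219.52129738 189.9932077 ]]
0.7 [array([[624., 222.]]), array([[656., 210.]])] [array([[219., 207.]]), array([[219., 193.]])]
0.9 [array([[612., 199.]]), array([[639., 175.]])] [array([[219., 230.]]), array([[219., 234.]])]
1.1 [array([[599., 177.]]), array([[619., 144.]])] [array([[219., 255.]]), array([[219., 278.]])]
1.3 [array([[583., 159.]]), array([[596., 119.]])] [array([[219., 278.]]), array([[219., 319.]])]
```

View pics/m6.png

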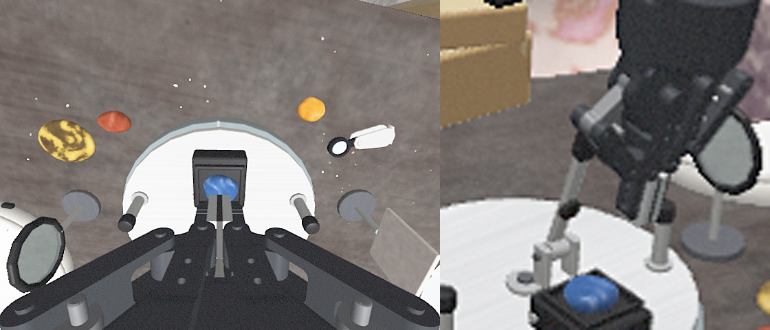

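```bash
python3 - <<'E'
from h import *
C=snap('scene');g=cv2.cvtColor(C['image'],cv2.COLOR_BGR2GRAY)
print('     ',*range(360,400,2))
for y in range(236,288,2):print(y,' '.join('%3d'%v for v in g[y,360:400:2]))
p,q=cur();print(proj(C,[p,p-q.apply([0,0,.019]),p-q.apply([0,0,.04])]))
E
```

```text
360 362 364 366 368 370 372 374 376 378 380 382 384 386 388 390 392 394 396 398
236  12  30  27  33  40  15  16 105  41  12  26  26  11  14  18  14  20  14  20  22
238  15  20  21  26  16  20  18  16  20  14  16  17  48  33  16  14  19  16  22  18
240  10  12  25  11  16  17  16  15  17  14  18  15  20  19  20  17  17  19  22  13
242  14  11   8  28  14  12  18  16  14  24  24  17  15  17  16  20  16  22  13  19
244  10   8  10  16  13  19  19  13  18  17  36  35  17  15  17  10  20  17  13   3
246  13  12   6  26  12  13  17  15  16  15  29  38  15  17  14  17  17  15   9 228
248  18  33  57  57  54  20  10  18  12  16  15  13  18  15  13  20  15  35  44 137
250  70  68  51  55  50  53  30  17  19  14  14  18  15  15  15   8   8  10 187 191
252  67  83  58  52  51  52  55  31  14  13  15  16  13  16  39 227  81 140 159 172
254  65  62  54  50  49  52  54  52  15  15  16  13  10  12 122  68  49 116 131 145
256  64  51  56  56  55  55  55  51  18  30  20  12  80  85  24  83  37  53 106 116
258  80  58  58  51  50  49  50  19  17  22  19  15 103  76  21  78  60  62  57  62
260  59  54 
[... 551 characters left out ...]
  85  99  85  51  54  51
274 216 215 214 213 214 215 214 214 213 216 216 220 215  78  84  95  80  53  50  62
276 177 216 215 215 216 212 215 220 215 215 218 219 215 223  83  94  78  49  51  67
278  92 217 215 216 218 217 216 218 221 217 216 216 221 216  84  93  77  47  44  40
280  84 215 218 216 216 219 220 215 217 218 220 217 216 216  86  92  89  68  40  32
282 118 219 214 220 216 218 216 221 219 217 217 219 222 187  90  87 103 227  73  54
284 112 219 215 215 220 221 218 216 216 221 219 218 167 127  89  85  92 201 209  43
286 148 218 222 226 219 218 219 220 218 218 221 222 167 160 146 124 169 172 220 214
[[375.63603494 281.80871366]
 [377.78934335 273.3938289 ]
 [380.23261003 263.83102086]]
```

The fingertips measure ~25 mm short of the reported TCP along the tool axis (tip at (380,270) against a predicted (376,282)), which is why only the tips pinched. The lever stands at ≈1.3 rad. I'll regrasp deeper.

```bash
python3 - <<'E'
from h import *
r=rot(20);plan([(grip(1.28,.096),r,.044)])
E
```

```text
[-52.   -0.4 -11.5] [-0.1 -9.7  0.1] tcp [ 0.595 -0.029  0.135]
```

>>> step_arm:
  series:
    - [0.5,0,0,0,0,0,0]
    - [0.5,0,0,0,0,0,0]
    - [0.5,0,0,0,0,0,0]
    - [0.5,0,0,0,0,0,0]
    - [0.5,0,0,0,0,0,0]

```text
time_s: 7.65
tcp_pos: [0.5466, -0.0386, 0.1144]
tcp_rot: [-179.9, 10.3, -168.8]
wrist_force: [-0.2, -0.2, 0.1]
width: 0.5
grasp_force: 0.0
```

>>> step_arm:
  series:
    - [0.5,-12,0,-10,0,-4,0]
    - [0.5,-26,0,-14,0,-8,0]
    - [0.5,-42,0,-14,0,-9.7,0]
    - [0.5,-51,0,-11,0,-9.7,0]
    - [0.5,-51,0,-11,0,-9.7,0]

```text
time_s: 8.07
tcp_pos: [0.5954, -0.0292, 0.1345]
tcp_rot: [-179.9, 20.0, -168.8]
wrist_force: [-0.6, -0.3, 0.1]
width: 0.502
grasp_force: 0.0
```

>>> step_arm:
  series:
    - [0,0,0,0,0,0,0]
    - [0,0,0,0,0,0,0]
    - [0,0,0,0,0,0,0]
    - [0,0,0,0,0,0,0]
    - [0,0,0,0,0,0,0]
  force: 30

```text
time_s: 8.48
tcp_pos: [0.5935, -0.0294, 0.1339]
tcp_rot: [-179.9, 19.9, -168.8]
wrist_force: [1.9, -2.6, -1.9]
width: 0.169
grasp_force: 30.1
```

```bash
sed -i 's/\.027\]/.044]/; s/,\.027)/,.044)/; s/^tilt=.*/tilt=lambda a:np.interp(a,[0,.4,1.28,1.7],[3,5,20,35])/' arc.py; python3 arc.py .096 1.18,1.08,.98,.88,.78
```

```text
now ang 1.2657177249535314 r 0.09568068165849647 lat 0.00021652156510546753 t 8.4833 F [ 1.92943606 -2.6458435  -1.86964831] w 0.16862029357682204 j [  -6.7   13.   116.7   11.3   31.8 -116.6]
[ 9.5 -0.2 -0.3] [-0.1  1.6  0.1] tcp [ 0.585 -0.031  0.131]
[20.3 -0.1  0.5] [-0.1  3.3  0.1] tcp [ 0.575 -0.033  0.126]
[31.1 -0.1  2.2] [-0.1  5.   0.1] tcp [ 0.566 -0.035  0.121]
[41.5 -0.1  4.9] [-0.1  6.7  0.1] tcp [ 0.557 -0.037  0.115]
[51.7 -0.1  8.4] [-0.1  8.5  0.1] tcp [ 0.549 -0.038  0.108]
```

>>> step_arm:
  series:
    - [0,9.5,0,-0.3,0,1.6,0]
    - [0,20.3,0,0.5,0,3.3,0]
    - [0,31.1,0,2.2,0,5,0]
    - [0,41.5,0,4.9,0,6.7,0]
    - [0,51.7,0,8.4,0,8.5,0]

```text
time_s: 8.9
tcp_pos: [0.5487, -0.0384, 0.1094]
tcp_rot: [-179.9, 11.4, -168.8]
wrist_force: [-2.7, -1.5, 9.2]
width: 0.172
grasp_force: 33.0
```

```bash
python3 arc.py .096 .66,.54,.42,.30,.20
```

```text
now ang 0.7877629482850401 r 0.09663736220923924 lat 3.798799738044881e-05 t 8.9 F [-2.72318431 -1.53185939  9.15624292] w 0.17221268630838504 j [  -6.4   14.5  116.2    5.3   38.5 -111.5]
[10.9  0.1  7.9] [-0.1  2.   0.1] tcp [ 0.54  -0.04   0.099]
[20.8  0.1 15.8] [-0.1  4.   0.1] tcp [ 0.532 -0.042  0.09 ]
[29.6  0.1 24.7] [-0.1  6.1  0.1] tcp [ 0.525 -0.043  0.079]
[36.3  0.2 34.4] [-0.1  6.9  0.1] tcp [ 0.52  -0.044  0.069]
[40.9  0.2 42.9] [-0.1  7.4  0.1] tcp [ 0.518 -0.044  0.059]
```

>>> step_arm:
  series:
    - [0,10.9,0,7.9,0,2,0]
    - [0,20.8,0,15.8,0,4,0]
    - [0,29.6,0,24.7,0,6.1,0]
    - [0,36.3,0,34.4,0,6.9,0]
    - [0,40.9,0,42.9,0,7.4,0]

```text
time_s: 9.32
tcp_pos: [0.5149, -0.0445, 0.0575]
tcp_rot: [-180.0, 3.7, -168.8]
wrist_force: [-8.0, -2.0, 7.5]
width: 0.166
grasp_force: 42.2
```

```bash
python3 arc.py .096 .12,.06,.02,.0,-.02
```

```text
now ang 0.17791122076809873 r 0.09819258913650096 lat 0.0004941640916957257 t 9.3167 F [-7.99809392 -2.0340847   7.45428117] w 0.16572759940596937 j [  -5.9   19.8  116.2    1.6   40.4 -108.3]
[-0.9 -0.5  6. ] [-0.   0.1  0.1] tcp [ 0.516 -0.045  0.052]
[ 0.2 -0.5 11.6] [-0.   0.4  0.1] tcp [ 0.516 -0.045  0.046]
[ 0.8 -0.4 15.5] [-0.   0.6  0.1] tcp [ 0.515 -0.045  0.042]
[ 1.  -0.4 17.4] [-0.   0.7  0.1] tcp [ 0.515 -0.045  0.04 ]
[ 1.1 -0.4 19.3] [-0.   0.7  0.1] tcp [ 0.515 -0.045  0.038]
```

>>> step_arm:
  series:
    - [0,-1,0,5,0,0,0]
    - [0,-1,0,9,0,0,0]
    - [0,-1,0,12,0,0,0]
    - [0,-1,0,14,0,0,0]
    - [0,-1,0,14,0,0,0]

```text
time_s: 9.73
tcp_pos: [0.5137, -0.044, 0.0425]
tcp_rot: [180.0, 3.4, -168.8]
wrist_force: [-13.8, -3.8, 5.2]
width: 0.171
grasp_force: 45.4
```

```bash
python3 arc.py .096 .0,-.02
```

```text
now ang 0.02490138690861401 r 0.09751006387588385 lat 0.0011238066696167628 t 9.7333 F [-13.82690852  -3.82269918   5.18343921] w 0.17130304654595285 j [  -5.8   21.3  116.6    1.7   38.9 -108.3]
[-1.  -1.2  2.5] [0.1 0.4 0.1] tcp [ 0.515 -0.045  0.04 ]
[-0.9 -1.2  4.4] [0.1 0.4 0.1] tcp [ 0.515 -0.045  0.038]
```

>>> step_arm:
  series:
    - [0,-2,-1,2,0,0,0]
    - [0,-3,-1,4,0,0,0]
    - [0,-3,-1,5,0,0,0]
    - [0,-3,-1,5,0,0,0]

```text
time_s: 10.07
tcp_pos: [0.5143, -0.0444, 0.037]
tcp_rot: [179.9, 3.1, -168.8]
wrist_force: [-20.7, -6.3, 5.6]
width: 0.172
grasp_force: 45.9
```

>>> step_arm:
  series:
    - [0,3,0,0,0,0,0]
    - [0,5,0,1,0,0,0]
    - [0,5,0,2,0,0,0]

```text
time_s: 10.32
tcp_pos: [0.5148, -0.0452, 0.0364]
tcp_rot: [-180.0, 3.7, -168.8]
wrist_force: [-9.4, -2.6, 6.1]
width: 0.169
grasp_force: 45.7
```

```bash
python3 arc.py .096 .0; python3 - <<'E'
from h import *
C=snap('scene');cv2.imwrite('pics/x1.png',C['image'])
g=cv2.cvtColor(C['image'],cv2.COLOR_BGR2GRAY)
print('hinge',proj(C,grip(0,0)),'bar r.05',proj(C,grip(0,.05)),'grip',proj(C,grip(.04,.098)),'seat',proj(C,AX-.068*X+.056*Z))
E
```

```text
now ang -0.038124395733788737 r 0.09690834583342536 lat -0.00022546033883660832 t 10.3167 F [-9.39262004 -2.63891801  6.12627852] w 0.16924982852465384 j [  -6.    21.9  116.9    1.8   37.8 -108.5]
[-0.6  0.2 -3.6] [-0.   0.7  0.1] tcp [ 0.515 -0.045  0.04 ]
hinge [[351.67824818 280.63148274]] bar r.05 [[370.02184334 293.2326413 ]] grip [[389.14408329 304.33019768]] seat [[364.500885   303.08955323]]
```

>>> step_arm:
  series:
    - [0,2,0,2,0,0,0]
    - [0,3,0,5,0,0,0]
    - [0,3,0,5,0,0,0]
    - [0,3,0,5,0,0,0]

```text
time_s: 10.7
tcp_pos: [0.5149, -0.0457, 0.0319]
tcp_rot: [-179.9, 3.9, -168.8]
wrist_force: [-4.3, -2.5, 3.0]
width: 0.166
grasp_force: 45.5
```

>>> step_arm:
  series:
    - [0,1,0,2,0,0,0]
    - [0,1,0,5,0,0,0]
    - [0,1,0,5,0,0,0]
    - [0,1,0,5,0,0,0]

```text
time_s: 11.03
tcp_pos: [0.5152, -0.0459, 0.0271]
tcp_rot: [-179.9, 4.0, -168.8]
wrist_force: [-4.1, -1.4, 1.5]
width: 0.174
grasp_force: 45.3
```

```bash
python3 - <<'E'
from h import *
C=snap('scene');g=cv2.cvtColor(C['image'],cv2.COLOR_BGR2GRAY)
print('    ',*range(348,400,2))
for y in range(264,322,2):print(y,' '.join('%3d'%v for v in g[y,348:400:2]))
for a in(0,.1,.2,.3):print(a,proj(C,[grip(a,r) for r in(.03,.05,.07,.081,.115)]).round(1).tolist())
p,q=cur();print(proj(C,[p,p-q.apply([0,0,.025]),p-q.apply([0,0,.044])]).round(1).tolist())
E
```

```text
348 350 352 354 356 358 360 362 364 366 368 370 372 374 376 378 380 382 384 386 388 390 392 394 396 398
264 215 219 217 211 208 166  81  43  45  48  53  56  51  53  59  24  20  21  20  23  18  20  23  18  19  18
266 216 208 205 207 207 212 214 213 212 171  76  43  51  55  48  18  17  22  22  16  19  32  12  20  12  15
268 207 207 211 213 213 212 216 210 208 211 214 212 169  42  28  23  48  20  29  26  43  18  17  16  14  20
270 214 215 211 214 216 211 210 210 214 213 217 215 215 221  10  49  82  30  28  22  13  19  17  20  16  18
272 217 219 213 211 210 212 215 216 216 217 212 213 213 218  42 121  64  28  28  17  18  12  15  32  45  35
274 212 212 216 220 159 219 219 215 215 215 215 217 217 198 121 125  45  23  18  18  18  14  18  31  46  47
276 215 220 192 157 102 160 176 217 219 217 215 217 195 117 122 124   8  17  18  14  18  13  18  24  32  14
278 118 162 165 162 159  65  85 223 136 141 227 172 118 121 124  37  22  17  16  16  20  15  20  20  17  14
280 162 105 112 171 165 166 138 136  42  34  85 117 119 124  39  38  26  16  15  15  18  18  17  16  18  19
282  86  86  92  83  96 
[... 1822 characters left out ...]
9 218  44   8  11  11  12   9  10  13  14  12  12   6  19  26  19  26  54  88  70  75   9  39  84
318 211 212 212 221 161   0  10  12  14  11   9  13   6  18 112 225 104   3   9  84  84 131 225 136  69 114
320 212 214 211 211 216 222  14  10  11   6   7  18 141 217 213 212 213 152  54  97  76 156 154  98 111 132
0 [[362.5, 288.1], [370.0, 293.2], [377.8, 298.5], [382.1, 301.5], [396.0, 311.1]]
0.1 [[362.6, 286.6], [370.1, 290.8], [377.9, 295.1], [382.3, 297.5], [396.4, 305.3]]
0.2 [[362.5, 285.1], [370.0, 288.3], [377.8, 291.5], [382.2, 293.3], [396.3, 299.2]]
0.3 [[362.3, 283.6], [369.7, 285.6], [377.4, 287.7], [381.8, 288.9], [395.8, 292.8]]
[[384.9, 331.4], [386.8, 320.5], [388.2, 312.0]]
```

```bash
python3 - <<'E'
from h import *
w=snap('wrist')['image'];s=snap('scene')['image'][230:330,330:430]
g=lambda i:(255*(i/255.)**.5).astype(np.uint8)
cv2.imwrite('pics/m7.png',np.hstack([cv2.resize(g(w)[120:420,140:500],(400,333)),cv2.resize(g(s),(400,400),interpolation=2)[33:366]]))
W=snap('wrist');p,q=cur()
f=lambda P:np.round((proj(W,P)-[140,120])*1.111).tolist()
print(f([p,p-q.apply([0,0,.025]),p-q.apply([0,0,.044])]))
for a in(.1,.3,.5,.7):print(a,f([grip(a,r) for r in(.05,.081,.115)]))
E
```

```text
[[199.0, 173.0], [199.0, 194.0], [200.0, 216.0]]
0.1 [[202.0, 349.0], [202.0, 290.0], [203.0, 210.0]]
0.3 [[202.0, 378.0], [202.0, 336.0], [203.0, 273.0]]
0.5 [[202.0, 412.0], [203.0, 399.0], [204.0, 377.0]]
0.7 [[202.0, 451.0], [203.0, 479.0], [205.0, 536.0]]
```

View pics/m7.png

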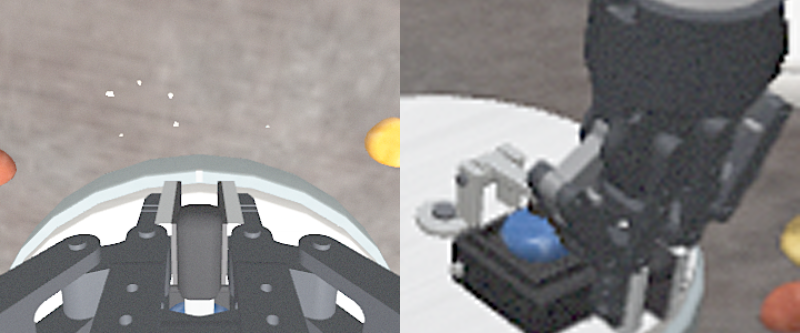

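Wrist view: the grip lies between the pads, far end (200,205), inner end (200,300), which matches a nearly shut lever (≈0–0.03 rad) with the stone beneath. I'll release, lift, and press the grip from above with shut fingers to make sure.

>>> step_arm:
  series:
    - [0.4,0,0,0,0,0,0]
    - [0.4,0,0,0,0,0,0]
    - [0.4,0,0,0,0,0,0]
    - [0.4,0,0,-10,0,0,0]
    - [0.4,0,0,-30,0,0,0]

```text
time_s: 11.65
tcp_pos: [0.512, -0.046, 0.0562]
tcp_rot: [-180.0, 3.9, -168.8]
wrist_force: [-1.1, 0.2, 0.5]
width: 0.401
grasp_force: 0.0
```

>>> step_arm:
  series:
    - [0.4,0,0,-20,0,0,0]
    - [0.4,0,0,-45,0,0,0]
    - [0.4,0,0,-65,0,0,0]
    - [0,0,0,-65,0,0,0]
    - [0,0,0,-65,0,0,0]

```text
time_s: 12.07
tcp_pos: [0.5099, -0.0471, 0.1236]
tcp_rot: [-179.8, 4.3, -168.8]
wrist_force: [0.3, -0.3, -0.5]
width: 0.129
grasp_force: 0.0
```

```bash
python3 - <<'E'
from h import *
W=snap('wrist');C=snap('scene');cv2.imwrite('pics/r1.png',C['image']);cv2.imwrite('pics/r1w.png',W['image'])
p,q=cur();print(p,telemetry.get_obs()['width'])
# grip end found in wrist: dark column profile along the lever line
g=cv2.cvtColor(W['image'],cv2.COLOR_BGR2GRAY)
P=np.array([grip(0,r)+Z*.010 for r in np.arange(.0,.135,.005)])
for r,uv in zip(np.arange(0,.135,.005),proj(W,P)):
    u,v=uv.round().astype(int)
    print('%.3f'%r,u,v,g[v,u] if 0<=v<480 else None,W['image'][v,u] if 0<=v<480 else '')
c=proj(C,P)
for r,(u,v) in zip(np.arange(0,.135,.005),c): print('%.3f'%r,int(u),int(v),[int(g2) for g2 in cv2.cvtColor(C['image'],cv2.COLOR_BGR2GRAY)[int(v)-12:int(v)+12:2,int(round(u))]])
E
```

```text
[ 0.5084623  -0.04694969  0.12162223] 0.0015135099649642406
0.000 321 380 205 [208 206 203]
0.005 321 375 206 [207 208 202]
0.010 321 369 207 [208 208 204]
0.015 321 363 203 [207 205 199]
0.020 321 358 206 [211 207 201]
0.025 321 352 203 [208 204 200]
0.030 321 346 204 [206 206 200]
0.035 321 340 207 [210 208 204]
0.040 321 334 206 [207 208 202]
0.045 321 328 205 [207 206 202]
0.050 321 321 200 [201 201 196]
0.055 321 315 200 [203 201 197]
0.060 321 309 202 [206 203 199]
0.065 321 302 206 [208 209 201]
0.070 321 295 204 [206 205 200]
0.075 321 289 203 [206 205 198]
0.080 321 282 15 [16 14 16]
0.085 321 275 40 [41 40 40]
0.090 321 268 40 [42 39 40]
0.095 321 261 47 [48 47 46]
0.100 321 253 53 [56 52 55]
0.105 321 246 60 [60 61 59]
0.110 321 238 26 [31 25 26]
0.115 322 231 169 [176 175 153]
0.120 322 223 65 [67 66 63]
0.125 322 215 78 [70 76 84]
0.130 322 207 74 [68 72 81]
0.000 351 275 [169, 211, 208, 214, 216, 213, 217, 164, 134, 98, 64, 224]
0.005 353 277 [206, 209, 214, 214, 214, 123, 164, 164, 99, 59, 79, 79]
0.010 355 278 [207, 214, 215, 213, 162, 105, 160, 166, 95, 71, 91, 80]
0
[... 983 characters left out ...]
12]
0.085 384 297 [142, 208, 220, 217, 221, 77, 21, 19, 11, 9, 19, 9]
0.090 386 299 [80, 222, 216, 224, 13, 23, 25, 18, 11, 12, 19, 39]
0.095 388 300 [103, 218, 219, 226, 26, 22, 24, 17, 8, 162, 227, 219]
0.100 390 301 [225, 218, 218, 224, 18, 24, 22, 17, 13, 51, 217, 212]
0.105 392 303 [219, 221, 219, 231, 14, 28, 25, 17, 5, 212, 210, 212]
0.110 394 304 [222, 219, 212, 231, 10, 25, 26, 10, 29, 216, 212, 212]
0.115 396 306 [218, 212, 221, 228, 14, 9, 5, 226, 215, 214, 205, 92]
0.120 398 307 [213, 222, 214, 218, 154, 155, 222, 217, 218, 146, 95, 117]
0.125 400 309 [218, 220, 216, 217, 218, 211, 171, 94, 109, 134, 133, 114]
0.130 403 310 [196, 200, 200, 177, 97, 108, 134, 133, 118, 85, 49, 53]
```

The bar runs parallel to the model's shut line (constant offset from r = 40 to 75 mm), so it is shut to within ≈0.02. One light press from above to seat it.

>>> step_arm:
  series:
    - [0,-2,0,10,0,0,0]
    - [0,-2,0,16,0,0,0]
    - [0,-2,0,20,0,0,0]
    - [0,-2,0,22,0,0,0]
    - [0,-2,0,24,0,0,0]

```text
time_s: 12.58
tcp_pos: [0.512, -0.0463, 0.0971]
tcp_rot: [-179.9, 4.0, -168.8]
wrist_force: [0.2, -1.0, 0.6]
width: -0.003
grasp_force: 0.0
```

>>> step_arm:
  series:
    - [0,0,0,2,0,0,0]
    - [0,0,0,4,0,0,0]
    - [0,0,0,6,0,0,0]
    - [0,0,0,8,0,0,0]
    - [0,0,0,8,0,0,0]

```text
time_s: 13.0
tcp_pos: [0.5129, -0.0462, 0.0899]
tcp_rot: [-179.9, 4.1, -168.8]
wrist_force: [-0.3, -0.3, -0.1]
width: 0.003
grasp_force: 0.0
```

>>> step_arm:
  series:
    - [0,0,0,3,0,0,0]
    - [0,0,0,6,0,0,0]
    - [0,0,0,9,0,0,0]
    - [0,0,0,12,0,0,0]
    - [0,0,0,12,0,0,0]

```text
time_s: 13.42
tcp_pos: [0.5135, -0.046, 0.0775]
tcp_rot: [-179.9, 4.0, -168.8]
wrist_force: [0.2, -0.2, 0.0]
width: -0.001
grasp_force: 0.0
```

>>> step_arm:
  series:
    - [0,0,0,2,0,0,0]
    - [0,0,0,4,0,0,0]
    - [0,0,0,5,0,0,0]
    - [0,0,0,5,0,0,0]

```text
time_s: 13.75
tcp_pos: [0.5141, -0.046, 0.073]
tcp_rot: [-179.9, 4.0, -168.8]
wrist_force: [0.1, 0.2, 0.3]
width: 0.0
grasp_force: 0.0
```

>>> step_arm:
  series:
    - [0,0,0,2,0,0,0]
    - [0,0,0,4,0,0,0]
    - [0,0,0,5,0,0,0]
    - [0,0,0,5,0,0,0]

```text
time_s: 14.08
tcp_pos: [0.5144, -0.046, 0.0679]
tcp_rot: [-179.9, 4.0, -168.8]
wrist_force: [0.0, -0.5, -0.5]
width: -0.002
grasp_force: 0.0
```

>>> step_arm:
  series:
    - [0,0,0,2,0,0,0]
    - [0,0,0,3,0,0,0]
    - [0,0,0,3,0,0,0]

```text
time_s: 14.33
tcp_pos: [0.5147, -0.0459, 0.065]
tcp_rot: [-179.9, 4.1, -168.8]
wrist_force: [-0.3, -0.2, 0.5]
width: 0.002
grasp_force: 0.0
```

>>> step_arm:
  series:
    - [0,0,0,2,0,0,0]
    - [0,0,0,4,0,0,0]
    - [0,0,0,5,0,0,0]
    - [0,0,0,5,0,0,0]

```text
time_s: 14.67
tcp_pos: [0.5151, -0.0461, 0.061]
tcp_rot: [-179.9, 4.1, -168.8]
wrist_force: [-6.1, -1.0, 16.3]
width: 0.001
grasp_force: 8.5
```

>>> step_arm:
  series:
    - [0,0,0,2,0,0,0]
    - [0,0,0,4,0,0,0]
    - [0,0,0,4,0,0,0]

```text
time_s: 14.92
tcp_pos: [0.5152, -0.0465, 0.0596]
tcp_rot: [-179.9, 4.0, -168.8]
wrist_force: [-21.7, -4.2, 57.4]
width: -0.003
grasp_force: 28.7
```

```bash
python3 - <<'E'
from h import *
p,q=cur();o=telemetry.get_obs();print(p,o['wrist_force'],o['torque'])
C=snap('scene');cv2.imwrite('pics/r2.png',C['image']);g=cv2.cvtColor(C['image'],cv2.COLOR_BGR2GRAY)
print(proj(C,[p-q.apply([0,0,s]) for s in(0,.019,.025,.044)]).round(1).tolist())
print('    ',*range(374,408,2))
for y in range(262,326,2):print(y,' '.join('%3d'%v for v in g[y,374:408:2]))
W=snap('wrist')['image'];print('wrist col', W[200:300:4,321,0].tolist())
E
```

```text
[ 0.51521424 -0.04651718  0.0595831 ] [-21.69571509  -4.16079046  57.43927737] [-6.68664113e-01  3.24892254e+00  2.45105803e-03]
[[386.8, 316.4], [388.2, 307.8], [388.7, 305.0], [390.2, 296.2]]
     374 376 378 380 382 384 386 388 390 392 394 396 398 400 402 404 406
262 105 109  72  37  38  12  17  17  14  17  16  20  16  11  11  14  24
264 105  88  35  40  24  14  14  12  20  16  19  18  15  16  20  16  23
266 119  35  42  36  24  10   4  16  14  16  16  16  13  19  17  20  21
268  44  40  39 107  24  16  29  13  13  17  16  17  17  17  29  21  17
270  42  29  17  64 108  12  21  36  15  16  15  19  18  20  21  23  18
272  27  32  19  17  30  13  19  17  26  43  22  17  23  15  21  20  14
274  20  17  17  18  22  16  18  11  16  17  17  16  19  16  19  17  19
276  18  18  15  16  15  16  19  17  20  16  17  19  14  11  15  20  15
278   3  15  18  14  21  16  27  38  39  15  17  19  20  22  16  17  22
280  94   8  13  18  22  16  16  27  38  18  14  18  19  20  14  16  69
282 225 157   0  11  17  15  16  17  19  20  12  21  18  18  26  25  58
284 216 219 227  36  13  13  18  17  13  
[... 883 characters left out ...]
107 135  52
310  16   7  12  11  13  10  15 230  98   6   1  30 160 200 108 131  47
312  13   9  10   8  13   5  69 215 212 210 189 219 220 144 135 114  43
314   8  12   6   5  16  62 219 213 213 211 212 215 153 101 134  65  49
316   7   6  15 117 221 213 212 210 212 210 216 174  91 126 125  49  60
318  20 124 218 214 210 211 209 211 213 218 178  94 112 133  99  49  56
320 218 212 210 209 209 210 214 214 215 155  98 113 130 115  50  54  54
322 212 208 208 210 213 215 212 200 101 100 107 134 122  55  49  61  57
324 208 211 214 213 213 214 158 104 101 105 128 124  55  55  56  62  57
wrist col [82, 79, 76, 81, 75, 76, 71, 71, 79, 76, 78, 77, 70, 207, 218, 217, 16, 20, 42, 68, 61, 4, 12, 17, 20]
```

Firm stop at 57 N on the fingertips: the lever is fully shut (fingertips are ≈33 mm short of reported TCP). Lifting, then over to the left peg with the tool yawed −70° so it can turn with the plate.

>>> step_arm:
  series:
    - [0,0,0,-5,0,0,0]
    - [0,0,0,-20,0,0,0]
    - [0,0,0,-50,0,0,0]
    - [0,0,0,-85,0,0,0]
    - [0.4,0,0,-110,0,0,0]

```text
time_s: 15.43
tcp_pos: [0.508, -0.0472, 0.1681]
tcp_rot: [-179.9, 4.1, -168.8]
wrist_force: [0.5, -0.7, -0.8]
width: 0.124
grasp_force: 0.0
```

```bash
cat > peg.py <<'E'
from h import *
import sys
def at(phi,z,off=0):
    b=np.radians(YAW+110+phi);t=b+np.pi/2
    p=AX+.1*np.array([np.cos(b),np.sin(b),0])+Z*z
    return p,rot(0,YAW-70+phi+off),0.
if __name__=='__main__':
    o=telemetry.get_obs();p,q=cur();d=p-AX
    print(p,np.degrees(np.arctan2(d[1],d[0]))-YAW-110,np.hypot(d[0],d[1]),o['wrist_force'],o['width'],o['joint_positions'].round(1))
    z=float(sys.argv[1]);plan([at(float(f),z) for f in sys.argv[2].split(',')])
E
python3 peg.py .17 0; python3 - <<'E'
from h import *
C=snap('scene');cv2.imwrite('pics/r3.png',C['image']);T=snap('top')
g=cv2.cvtColor(C['image'],cv2.COLOR_BGR2GRAY)
for r in(.04,.05,.06,.07,.08,.09,.1,.11):
    u,v=proj(C,grip(0,r)+Z*.01)[0].round().astype(int);print(r,u,v,g[v-10:v+10:2,u].tolist())
E
```

```text
[ 0.50803669 -0.04722862  0.16809616] -289.60322647169386 0.13109357905695823 [ 0.49557104 -0.71472082 -0.83999562] 0.12354447002110515 [  -6.3    9.7  112.3    1.4   54.1 -108.3]
[-96.9  94.7   4.9] [ 2.4  3.7 70.1] tcp [0.585 0.065 0.17 ]
0.04 367 286 [216, 220, 218, 218, 225, 162, 167, 96, 24, 78]
0.05 370 288 [220, 222, 219, 222, 224, 161, 166, 94, 55, 76]
0.06 374 291 [220, 221, 222, 220, 215, 162, 167, 92, 43, 31]
0.07 378 294 [222, 221, 222, 213, 181, 163, 177, 90, 25, 15]
0.08 382 296 [223, 216, 219, 219, 220, 163, 8, 17, 14, 22]
0.09 386 299 [223, 217, 220, 230, 15, 26, 22, 19, 15, 12]
0.1 390 302 [224, 223, 222, 147, 22, 24, 23, 14, 8, 216]
0.11 394 305 [219, 214, 226, 94, 25, 28, 21, 6, 117, 216]
```

>>> step_arm:
  series:
    - [0.4,-97,95,5,2.4,3.7,70.1]
    - [0.4,-97,95,5,2.4,3.7,70.1]
    - [0.4,-97,95,5,2.4,3.7,70.1]
    - [0.4,-97,95,5,2.4,3.7,70.1]
    - [0.4,-97,95,5,2.4,3.7,70.1]

```text
time_s: 15.95
tcp_pos: [0.5868, 0.0685, 0.1667]
tcp_rot: [179.3, 2.1, 157.1]
wrist_force: [-0.3, 0.5, -0.7]
width: 0.398
grasp_force: 0.0
```

```bash
python3 peg.py .17 0
```

```text
[0.58679876 0.06854188 0.16670907] -2.0941624671457078 0.10249819205427957 [-0.32781585  0.4926997  -0.7281634 ] 0.39806526467025344 [  6.8  17.9 101.4  -0.5  58.6 -60. ]
[ 0.1 -4.4 -3.3] [ 1.3  1.8 36. ] tcp [0.585 0.065 0.17 ]
```

>>> step_arm:
  series:
    - [0.4,0,-4,0,1.3,1.8,36]
    - [0.4,0,-4,0,1.3,1.8,36]
    - [0.4,0,-4,0,1.3,1.8,36]
    - [0.4,0,-4,0,1.3,1.8,36]
    - [0.4,0,-4,0,1.3,1.8,36]

```text
time_s: 16.37
tcp_pos: [0.5825, 0.0613, 0.1663]
tcp_rot: [-179.8, -0.0, 121.2]
wrist_force: [0.4, -0.8, 0.4]
width: 0.398
grasp_force: 0.0
```

>>> step_arm:
  series:
    - [0.4,0,0,0,0,0,0]
    - [0.4,0,0,0,0,0,0]

```text
time_s: 16.53
tcp_pos: [0.5827, 0.0611, 0.1666]
tcp_rot: [-179.9, 0.0, 121.8]
wrist_force: [-0.0, 0.0, -0.1]
width: 0.4
grasp_force: 0.0
```

```bash
python3 peg.py .04 0
```

```text
[0.58268861 0.06112693 0.16661797] 2.1017546138341885 0.09826970514061809 [-0.02811713  0.04058562 -0.06561862] 0.39964390855588466 [ 5.900e+00  1.870e+01  1.002e+02 -1.000e-01  6.120e+01 -2.580e+01]
[  1.8   3.9 126.6] [-0.1  0.   0.7] tcp [0.585 0.065 0.04 ]
```

>>> step_arm:
  series:
    - [0.4,2,3,25,0,0,0]
    - [0.4,2,3,50,0,0,0]
    - [0.4,2,3,65,0,0,0]
    - [0.4,2,3,75,0,0,0]
    - [0.4,2,3,80,0,0,0]

```text
time_s: 16.95
tcp_pos: [0.5834, 0.0643, 0.0859]
tcp_rot: [-179.8, -0.0, 121.7]
wrist_force: [0.6, 0.0, 0.4]
width: 0.401
grasp_force: 0.0
```

>>> step_arm:
  series:
    - [0.4,0,0,8,0,0,0]
    - [0.4,0,0,18,0,0,0]
    - [0.4,0,0,28,0,0,0]
    - [0.4,0,0,38,0,0,0]
    - [0.4,0,0,46,0,0,0]

```text
time_s: 17.37
tcp_pos: [0.5843, 0.0643, 0.0406]
tcp_rot: [-179.9, 0.0, 121.6]
wrist_force: [-0.5, 0.3, -0.3]
width: 0.4
grasp_force: 0.0
```

```bash
python3 peg.py .037 0
```

```text
[0.58430397 0.06426711 0.04063085] 0.3428753163996987 0.10005982616540249 [-0.5480894   0.29435443 -0.2510955 ] 0.39995813661169227 [ 6.20e+00  2.79e+01  1.05e+02 -1.00e-01  4.71e+01 -2.53e+01]
[-0.1  0.6  3.6] [-0.1  0.   0.5] tcp [0.585 0.065 0.037]
```

>>> step_arm:
  series:
    - [0,0,0,4,0,0,0]
    - [0,0,0,4,0,0,0]
    - [0,0,0,4,0,0,0]
    - [0,0,0,4,0,0,0]
    - [0,0,0,4,0,0,0]
  force: 30

```text
time_s: 17.78
tcp_pos: [0.5833, 0.064, 0.0365]
tcp_rot: [-179.8, 0.0, 121.6]
wrist_force: [2.8, -2.1, -22.0]
width: 0.171
grasp_force: 29.4
```

```bash
python3 peg.py .037 4,8,12,16,20
```

```text
[0.58327718 0.0639559  0.03645667] 0.9358356449150875 0.10033531303854579 [  2.77412685  -2.10482141 -22.03242499] 0.1709380854675599 [ 6.200e+00  2.830e+01  1.052e+02 -1.000e-01  4.670e+01 -2.530e+01]
[-0.5 -5.3 -0.5] [-0.2 -0.  -3.5] tcp [0.579 0.061 0.037]
[ -1.2 -12.3  -0.5] [-0.2 -0.  -7.5] tcp [0.573 0.057 0.037]
[ -2.4 -19.2  -0.5] [ -0.2  -0.  -11.5] tcp [0.568 0.052 0.037]
[ -4.  -26.   -0.5] [ -0.2  -0.  -15.5] tcp [0.563 0.047 0.037]
[ -6.1 -32.6  -0.4] [ -0.2  -0.  -19.5] tcp [0.559 0.042 0.037]
```

>>> step_arm:
  series:
    - [0,-0.5,-5.3,1,-0.2,0,-3.5]
    - [0,-1.2,-12.3,2,-0.2,0,-7.5]
    - [0,-2.4,-19.2,2,-0.2,0,-11.5]
    - [0,-4,-26,2,-0.2,0,-15.5]
    - [0,-6.1,-32.6,2,-0.2,0,-19.5]

```text
time_s: 18.2
tcp_pos: [0.5596, 0.0426, 0.0363]
tcp_rot: [179.8, 0.0, 141.2]
wrist_force: [-0.4, 2.9, -8.4]
width: 0.17
grasp_force: 30.7
```

```bash
python3 peg.py .036 24,28,32,36,40
```

```text
[0.55955961 0.04255053 0.03629312] 19.300042803527617 0.09985596977614443 [-0.41632806  2.85033234 -8.44305232] 0.16970704343928325 [ 4.100e+00  2.640e+01  1.087e+02  1.000e-01  4.480e+01 -4.720e+01]
[-0.1 -8.2  0.3] [ 0.2  0.  -3.9] tcp [0.554 0.036 0.036]
[ -0.8 -15.1   0.2] [ 0.2  0.  -7.9] tcp [0.551 0.03  0.036]
[ -2.  -22.    0.2] [  0.2   0.  -11.9] tcp [0.547 0.024 0.036]
[ -3.7 -28.8   0.2] [  0.2   0.1 -15.9] tcp [0.544 0.018 0.036]
[ -5.8 -35.4   0.2] [  0.2   0.1 -19.9] tcp [0.542 0.011 0.036]
```

Tracking well, continuing.

>>> step_arm:
  series:
    - [0,-0.1,-8.2,0.3,0.2,0,-3.9]
    - [0,-0.8,-15.1,0.2,0.2,0,-7.9]
    - [0,-2,-22,0.2,0.2,0,-11.9]
    - [0,-3.7,-28.8,0.2,0.2,0,-15.9]
    - [0,-5.8,-35.4,0.2,0.2,0,-19.9]

```text
time_s: 18.62
tcp_pos: [0.5422, 0.011, 0.0362]
tcp_rot: [-179.9, 0.1, 161.1]
wrist_force: [-0.2, 1.4, -6.2]
width: 0.167
grasp_force: 30.8
```

```bash
python3 peg.py .036 44,48,52,56,60
```

```text
[0.54223182 0.01101905 0.036225  ] 40.08499889324736 0.09958977371050953 [-0.23040644  1.36365924 -6.20145069] 0.16677164741158684 [ 1.10e+00  2.51e+01  1.11e+02 -1.00e-01  4.39e+01 -7.00e+01]
[ 0.2 -6.8  0.2] [-0.1  0.1 -4. ] tcp [0.54  0.005 0.036]
[ -0.6 -13.8   0.2] [-0.1  0.1 -8. ] tcp [ 0.538 -0.002  0.036]
[ -1.8 -20.6   0.2] [ -0.1   0.1 -12. ] tcp [ 0.537 -0.009  0.036]
[ -3.4 -27.4   0.3] [ -0.1   0.1 -16. ] tcp [ 0.537 -0.016  0.036]
[ -5.6 -34.1   0.3] [ -0.1   0.1 -20. ] tcp [ 0.537 -0.023  0.036]
```

>>> step_arm:
  series:
    - [0,0.2,-6.8,0.2,0,0,-4]
    - [0,-0.6,-13.8,0.2,0,0,-8]
    - [0,-1.8,-20.6,0.2,0,0,-12]
    - [0,-3.4,-27.4,0.2,0,0,-16]
    - [0,-5.6,-34.1,0.2,0,0,-20]

```text
time_s: 19.03
tcp_pos: [0.537, -0.0238, 0.0363]
tcp_rot: [-179.9, 0.1, -178.9]
wrist_force: [1.3, -2.7, -7.4]
width: 0.168
grasp_force: 30.8
```

```bash
python3 peg.py .036 64,68,72,76,80
```

```text
[ 0.53698839 -0.02376467  0.03628334] -299.5661295998847 0.09954728266874449 [ 1.27705321 -2.67229038 -7.41427207] 0.16797530378451173 [ -2.6  24.7 111.6  -0.2  43.5 -93.6]
[ 0.2 -6.2  0.3] [-0.1  0.1 -4. ] tcp [ 0.537 -0.03   0.036]
[ -0.5 -13.2   0.3] [-0.1  0.1 -8. ] tcp [ 0.538 -0.037  0.036]
[ -1.7 -20.    0.3] [ -0.1   0.1 -12. ] tcp [ 0.539 -0.044  0.036]
[ -3.4 -26.8   0.4] [ -0.2   0.1 -16. ] tcp [ 0.541 -0.051  0.036]
[ -5.5 -33.5   0.4] [ -0.2   0.1 -20. ] tcp [ 0.543 -0.057  0.036]
```

>>> step_arm:
  series:
    - [0,0.2,-6.2,0.2,0,0,-4]
    - [0,-0.5,-13.2,0.2,0,0,-8]
    - [0,-1.7,-20,0.2,0,0,-12]
    - [0,-3.4,-26.8,0.2,0,0,-16]
    - [0,-5.5,-33.5,0.2,0,0,-20]

```text
time_s: 19.45
tcp_pos: [0.5435, -0.0574, 0.0363]
tcp_rot: [-179.8, 0.1, -158.9]
wrist_force: [1.8, -2.1, -7.0]
width: 0.171
grasp_force: 30.8
```

```bash
python3 peg.py .036 83,86,88,90,91
```

```text
[ 0.54354021 -0.0574195   0.03626451] -279.75935464409565 0.0998029528588137 [ 1.84312461 -2.11259763 -7.03503169] 0.17050317989985392 [  -6.1   25.4  110.5   -0.2   44.  -117.1]
[ 0.1 -4.8  0.3] [-0.2  0.1 -3. ] tcp [ 0.545 -0.062  0.036]
[ -0.3 -10.    0.3] [-0.2  0.1 -6. ] tcp [ 0.547 -0.067  0.036]
[ -0.8 -13.5   0.3] [-0.2  0.1 -8. ] tcp [ 0.549 -0.07   0.036]
[ -1.3 -16.9   0.3] [ -0.2   0.1 -10. ] tcp [ 0.551 -0.073  0.036]
[ -1.6 -18.7   0.3] [ -0.2   0.1 -11. ] tcp [ 0.552 -0.074  0.036]
```

>>> step_arm:
  series:
    - [0,0.1,-4.8,0.2,0,0,-3]
    - [0,-0.3,-10,0.2,0,0,-6]
    - [0,-0.8,-13.5,0.2,0,0,-8]
    - [0,-1.3,-16.9,0.2,0,0,-10]
    - [0,-1.3,-16.9,0.2,0,0,-10]

```text
time_s: 19.87
tcp_pos: [0.5509, -0.0728, 0.0362]
tcp_rot: [-179.8, 0.1, -149.0]
wrist_force: [0.7, -2.7, -0.0]
width: 0.169
grasp_force: 31.3
```

```bash
cat > chk.py <<'E'
from h import *
T=snap('top');C=snap('scene');im=T['image'];hsv=cv2.cvtColor(im,cv2.COLOR_BGR2HSV)
b=cv2.inRange(hsv,(100,120,60),(125,255,255));b[:,:290]=0;b[:,400:]=0;b[:175]=0;b[280:]=0
M=cv2.moments(b,True);print('blue',M['m00'])
if M['m00']:
    P=onz(T,M['m10']/M['m00'],M['m01']/M['m00'],.07);d=P-AX;print('stone',P,np.hypot(*d[:2]),np.degrees(np.arctan2(d[1],d[0]))-YAW,'expect -90')
def pl(a,phi,r):
    c=np.radians(phi);v=grip(a,r)-AX;return AX+np.array([v[0]*np.cos(c)-v[1]*np.sin(c),v[0]*np.sin(c)+v[1]*np.cos(c),v[2]])
g=cv2.cvtColor(C['image'],cv2.COLOR_BGR2GRAY);gt=cv2.cvtColor(im,cv2.COLOR_BGR2GRAY)
for r in(.02,.04,.06,.07,.08,.09,.1,.11,.12):
    u,v=proj(C,pl(0,90,r)+Z*.01)[0].round().astype(int);a,c=proj(T,pl(0,90,r)+Z*.01)[0].round().astype(int)
    print(r,(u,v),g[v-10:v+12:2,u].tolist(),(a,c),gt[c-7:c+8,a].tolist())
cv2.imwrite('pics/f.png',C['image']);cv2.imwrite('pics/ft.png',im)
E
python3 peg.py .036 90,91,92; python3 chk.py
```

```text
[ 0.55092385 -0.07282155  0.03620149] -269.9515635196813 0.0999919814897465 [ 0.70214296 -2.69250974 -0.02318879] 0.16913252248547175 [  -7.6   26.   109.4   -0.2   44.5 -128.5]
[0.  0.1 0.2] [-0.2  0.1 -0.1] tcp [ 0.551 -0.073  0.036]
[-0.  -1.7  0.2] [-0.2  0.1 -1.1] tcp [ 0.552 -0.074  0.036]
[-0.1 -3.4  0.2] [-0.2  0.1 -2.1] tcp [ 0.553 -0.076  0.036]
blue 15.0
stone [ 0.66393066 -0.09105851  0.07      ] 0.07514409175766418 -79.68990403642745 expect -90
0.02 (np.int64(362), np.int64(261)) [52, 52, 53, 53, 50, 160, 166, 80, 59, 59, 39] (np.int64(363), np.int64(210)) [20, 58, 74, 107, 111, 101, 103, 110, 110, 115, 115, 110, 141, 143, 144]
0.04 (np.int64(370), np.int64(258)) [57, 50, 50, 50, 53, 159, 166, 83, 18, 48, 37] (np.int64(372), np.int64(209)) [48, 53, 67, 65, 107, 155, 168, 180, 188, 194, 201, 208, 210, 215, 220]
0.06 (np.int64(377), np.int64(255)) [54, 56, 55, 57, 53, 111, 163, 87, 63, 144, 121] (np.int64(381), np.int64(207)) [114, 89, 71, 71, 54, 94, 149, 141, 144, 160, 174, 184, 196, 202, 205]
0.07 (np.int64(381), np.int64(254)) [88, 18, 25, 29, 22, 32, 170, 170, 165, 16
[... 296 characters left out ...]
191]
0.09 (np.int64(389), np.int64(251)) [19, 18, 17, 19, 27, 35, 33, 21, 21, 15, 18] (np.int64(395), np.int64(205)) [66, 61, 62, 50, 31, 36, 45, 54, 65, 46, 17, 49, 142, 164, 176]
0.1 (np.int64(392), np.int64(249)) [20, 22, 17, 13, 32, 20, 13, 15, 14, 13, 17] (np.int64(399), np.int64(204)) [59, 59, 60, 57, 39, 32, 40, 52, 54, 54, 30, 29, 61, 112, 150]
0.11 (np.int64(396), np.int64(248)) [18, 20, 20, 20, 18, 14, 19, 26, 21, 17, 19] (np.int64(404), np.int64(203)) [62, 60, 62, 48, 44, 22, 41, 41, 48, 44, 32, 36, 63, 59, 68]
0.12 (np.int64(399), np.int64(246)) [19, 21, 12, 18, 17, 14, 14, 31, 70, 33, 21] (np.int64(408), np.int64(202)) [58, 61, 55, 58, 58, 45, 60, 69, 67, 75, 75, 72, 78, 68, 64]
```

At 90°, with the bar along the model line in the top view. Releasing and backing off upward.

>>> step_arm:
  series:
    - [0.4,0,0,0,0,0,0]
    - [0.4,0,0,0,0,0,0]
    - [0.4,0,0,0,0,0,0]
    - [0.4,0,0,0,0,0,0]
    - [0.4,0,0,-10,0,0,0]

```text
time_s: 20.38
tcp_pos: [0.5483, -0.0715, 0.0439]
tcp_rot: [-180.0, -0.2, -149.0]
wrist_force: [-0.6, -0.6, -0.7]
width: 0.398
grasp_force: 0.0
```

>>> step_arm:
  series:
    - [0.4,0,0,-20,0,0,0]
    - [0.4,0,0,-45,0,0,0]
    - [0.4,0,0,-80,0,0,0]
    - [0.4,0,0,-115,0,0,0]
    - [0.4,0,0,-150,0,0,0]

```text
time_s: 20.8
tcp_pos: [0.5491, -0.0714, 0.1972]
tcp_rot: [-179.9, -0.0, -149.0]
wrist_force: [1.1, 0.2, -0.2]
width: 0.4
grasp_force: 0.0
```

>>> step_arm:
  series:
    - [0.4,35,0,0,0,0,0]
    - [0.4,70,0,0,0,0,0]
    - [0.4,100,0,0,0,0,0]
    - [0.4,120,0,0,0,0,0]
    - [0.4,120,0,0,0,0,0]

```text
time_s: 21.22
tcp_pos: [0.4434, -0.1343, 0.1957]
tcp_rot: [-179.9, -0.1, -149.1]
wrist_force: [0.6, 0.3, -0.1]
width: 0.403
grasp_force: 0.0
```

```bash
python3 chk.py; python3 - <<'E'
from h import *
T=snap('top');a=cv2.imread('pics/t0.png');d=cv2.absdiff(T['image'],a).max(2)
for n,(u,v) in dict(or_=(305,285),red=(399,261),loupe=(274,274),palm=(422,246),magfoot=(417,207),card=(255,232)).items():print(n,d[v-9:v+10,u-12:u+13].max())
g=cv2.cvtColor(T['image'],cv2.COLOR_BGR2GRAY)
def pk(th,r,z):
    b=np.radians(YAW+th);return AX+[r*np.cos(b),r*np.sin(b),z]
for th in(200,340):
    u,v=proj(T,pk(th,.1,.09))[0];u0,v0=int(round(u)),int(round(v));w=(g[v0-8:v0+9,u0-8:u0+9]<70)
    ys,xs=np.nonzero(w);P=onz(T,u0-8+xs.mean(),v0-8+ys.mean(),.085);e=P-AX;print('peg',th,(u,v),xs.mean()-8,ys.mean()-8,np.degrees(np.arctan2(e[1],e[0]))-YAW)
print(telemetry.get_obs()['tcp_pos'],telemetry.get_obs()['time_s'])
E
```

```text
blue 100.0
stone [ 0.6458517  -0.08862982  0.07      ] 0.06817426568451665 -93.21567691396827 expect -90
0.02 (np.int64(362), np.int64(261)) [53, 54, 52, 51, 54, 177, 167, 83, 53, 62, 36] (np.int64(363), np.int64(210)) [22, 59, 61, 62, 59, 90, 153, 160, 161, 159, 77, 47, 60, 57, 66]
0.04 (np.int64(370), np.int64(258)) [58, 50, 54, 48, 54, 176, 162, 84, 20, 57, 60] (np.int64(372), np.int64(209)) [55, 54, 70, 59, 67, 139, 161, 157, 163, 176, 70, 38, 69, 74, 71]
0.06 (np.int64(377), np.int64(255)) [56, 54, 57, 54, 53, 112, 162, 90, 53, 55, 58] (np.int64(381), np.int64(207)) [90, 67, 69, 58, 42, 63, 152, 161, 157, 157, 84, 41, 44, 46, 49]
0.07 (np.int64(381), np.int64(254)) [87, 54, 53, 57, 54, 160, 165, 80, 54, 59, 55] (np.int64(386), np.int64(206)) [206, 209, 205, 207, 208, 209, 172, 156, 149, 153, 139, 200, 203, 204, 204]
0.08 (np.int64(385), np.int64(252)) [179, 159, 130, 104, 69, 36, 165, 91, 52, 56, 57] (np.int64(390), np.int64(206)) [67, 64, 66, 61, 61, 121, 145, 147, 161, 163, 136, 190, 194, 200, 198]
0.09 (np.int64(389), np.int64(251)) [221, 145, 189, 170, 140, 23, 22, 10, 12, 5
[... 292 characters left out ...]
6), np.int64(248)) [233, 232, 229, 233, 203, 18, 23, 16, 2, 111, 56] (np.int64(404), np.int64(203)) [66, 62, 59, 56, 50, 51, 41, 48, 43, 50, 36, 27, 49, 61, 68]
0.12 (np.int64(399), np.int64(246)) [234, 234, 235, 227, 241, 231, 100, 6, 2, 149, 121] (np.int64(408), np.int64(202)) [64, 63, 55, 58, 57, 54, 59, 73, 75, 72, 73, 74, 76, 70, 67]
or_ 39
red 18
loupe 48
palm 22
magfoot 45
card 21
peg 200 (np.float64(363.88828760961195), np.float64(254.60826539176145)) -0.38709677419354804 0.67741935483871 -160.59276158036343
peg 340 (np.float64(347.60425007451465), np.float64(170.45051965438935)) 0.20284697508896876 0.20284697508896876 -20.754676482092737
[ 0.44741357 -0.13328787  0.19585888] 21.3667
```

Plate ≈ 89.5–90° (measurement error ≈ 0.6°), lever level, stone under the pad, bystanders unchanged, arm clear.

```bash
python3 -c "
from bench import bot
print(bot.sign_off())"
```

```text
the job is handed in; nothing more can be done
None
```

I shut the clamp lever on the stone and turned the table a quarter turn to face the magnifier. The final camera check put the plate at 90°, give or take about 1°, with the lever still level. The job was handed in at about 21 s with the gripper clear and no verdict returned; pressing the lever onto its stop took a brief 57 N at the wrist through the fingertips.

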